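# Lock the retain samples into the rack and log them

## Robot

A 7-joint arm with a two-finger parallel gripper is mounted at the origin on a cart in front of the work surface, level with it; the furniture and walls round the work are solid. World frame = base frame: x ahead of the robot, y to its left, z up, the work surface at z = 0. Lengths are in m, angles in degrees, forces in N, time in s.
With the tool pointing down it reaches from about 0.425 to 0.875 m from the base axis. Payload 4.7 kg.
Tool frame: the origin (TCP) lies midway between the tips of the shut fingers; the grasp point (between the pads) lies 19 mm behind it; z points along the fingers, x is the direction in which the jaws open and shut, and the axes are right-handed (so a half turn about z gives the same grasp; the last joint's range is limited). The gripper opens to 87 mm and grips with 3 to 60 N. Pads are 19 mm wide; open, the fingers measure 117 mm over their backs; the gripper's body (75 mm by 190 mm) begins 51 mm behind the grasp point.
Start: joints at [65.036, 18.392, -4.016, 83.108, 1.295, 78.541, -3.26], TCP at [0.283, -0.585, 0.223] pointing down, gripper open.
Joint ranges: [-163.93, 163.93], [-17.29, 119.83], [-79.2, 71.16], [3.27, 140.29], [-89.18, 269.18], [5.43, 117.66], [-154.24, 154.24]. Speed limits (degrees/s): [147.25, 147.25, 180, 180, 180, 180, 180].

## Interface

Orientations are given as [roll, pitch, yaw] about the fixed x, y, z axes, in that order (R = Rz(yaw) Ry(pitch) Rx(roll)).
In Python, from cell import env gives the robot as it stands.
- The arm moves only by the tool carry_out, never from a script. Its argument "plan" is a list of rows, each an object with "grip": the closure, from 0 (fully open) to 1 (shut); "dp": the shift along the tool's x, y, z in m, a list of three; "rotation": the turn, a rotation vector about the tool's x, y, z in degrees, a list of three. In form: [{"grip": grip, "dp": [dx, dy, dz], "rotation": [wx, wy, wz]}, ...]. A call has 1 to 8 rows; each row shifts and turns the pose as measured when the row begins, along the tool's axes as they then stand; what a row does not reach is not made up. A row lasts 1/12 s, in which the tool goes at most 41.7 mm and 7.16 degrees, less where a joint would pass 70% of its speed; a pose out of reach is approached as far as the arm can. A call is refused whole if a number of a shift passes 0.0417 or a number of a turn 7.16, either way. A call with a gripper value outside its range is refused whole. The fingers move at their own pace and stop on an object; "force" is the grip in N (left out, the last holds). Time passes only in rows, so rows that do not move let the fingers close. It gives the time, the measured TCP pose, the force and the opening at its end, in the units of the state.
- env.get_obs(): the state, without advancing time (a new reading comes with each control period).
- env.read_camera(name): name is "side" or "top"; returns the picture (384x512x3 uint8, red, green, blue); there is no depth.
- env.camera_params(name): a dict with "fx", "fy", "cx", "cy" (pixels), "k1" (the pictures are not rectified: a ray, as slopes to the right and down, at radius r is drawn at 1 + k1 r^2 times it, then the intrinsics apply), "R" (3x3) and "t" (3): a world point X has camera coordinates R X + t. Camera axes: x right, y down, z forward; pixel columns grow to the right and rows downward; lengths in m; the calibration is good to about 2 mm. A picture is of the moment at which its call begins. camera_params takes no time and is no camera call.
- env.sign_off(): hands the job in, once; it reports no verdict.
The state is a dict: "time_s": time; "qpos": joint angles; "joint_velocities": joint speeds; "effort": joint torques, N m; "tool_pos": TCP position; "tool_rot": TCP orientation; "force": force on the tool from outside, world axes, zero at the start; "wrist_torque": the same for the moment, N m; "grip_width": finger opening in m.
Only numpy, scipy, OpenCV 4.12 (cv2) and the standard library are available. Lean on these libraries where they do the work, as an engineer would, in place of code of your own. Each camera call takes 0.05 s, during which the arm holds its last target. There are 200 camera calls.

## Task

Put the retain samples away: slide the safety tab of the sample rack fully to its released end, lift the hold-down arm until it stays fully open, and stand every can from inside the guide rail at the front left (two or three; the stock block behind stays) upright in the rack's trough, one in each pocket. Then swing the arm down fully, slide the safety tab fully home over it, and only then push the tally counter's plunger through its whole stroke and let it come up. Leave the other things on the table where they are.

Things in the scene. Friction and masses are not known exactly. Their poses are not given: they have to be found in the camera images.
- sample_can_0: white filled can, 66 mm in diameter, 122 mm high, about 0.37 kg, smooth (friction about 0.3); one of the two or three cans standing inside the guide rail at the table's front left (None when absent). Origin: centre of its underside, z up. The dense block of like cans behind, from about x = 0.52 m back, is fixed stock and not part of the job
- sample_can_1: white filled can, 66 mm in diameter, 122 mm high, about 0.37 kg, smooth (friction about 0.3); one of the two or three cans standing inside the guide rail at the table's front left (None when absent). Origin: centre of its underside, z up. The dense block of like cans behind, from about x = 0.52 m back, is fixed stock and not part of the job
- sample_can_2: white filled can, 66 mm in diameter, 122 mm high, about 0.37 kg, smooth (friction about 0.3); one of the two or three cans standing inside the guide rail at the table's front left (None when absent). Origin: centre of its underside, z up. The dense block of like cans behind, from about x = 0.52 m back, is fixed stock and not part of the job
- rack: fixed steel sample rack at the front, right of the middle: a trough for three cans in a row along its y. Origin: centre of the trough's underside; z up. Floor 10 mm above the table, 80 mm wide (x), split by 4 mm dividers into three pockets 74 mm or more long (y); walls and dividers end 80 mm above the table. At the -y end a hinge bracket (to y -156, 144 mm high), at the +y end a keeper post (34 mm wide, y 146 to 209, 155 mm high) with the safety tab on top
- slot_0 (a point): point on the trough floor (10 mm above the table) at the centre of the first pocket, 78 mm along the rack's -y from the middle
- slot_1 (a point): point on the trough floor at the centre of the middle pocket
- slot_2 (a point): point on the trough floor at the centre of the third pocket, 78 mm along the rack's +y from the middle; a can anywhere in a pocket is in place
- hold_arm (a joint): angle of the hold-down arm (main latch), rad: 0 = down, level over the cans (pad 7 mm above can tops); 1.65 = fully open, just past upright, stays; under 1.3 it falls shut (0.25 kg). With the tab home it lifts only about 0.01. A flat beam 26 mm wide over the middle of the trough, y -136 to 137, top 153 mm high when down; when fully open its tip is 400 mm high
- bar_handle (a point): grip point on the axis of the handle, a black round bar 12 mm thick and 104 mm long, parallel to the rack's x, on a stalk above the beam. The point is 34 mm to the -x side of the stalk; with the arm down it is at rack (-34, 65, 188) mm. It moves on a circle of radius 209 mm about the hinge axis, up and towards rack -y, at most 339 mm high
- bar_hinge (a point): point on the arm's hinge axis, which is parallel to the rack's x axis; at rack (0, -136, 130) mm
- safety_tab (a joint): travel of the safety tab, m: 0 = home, its steel plate lies 2.5 mm over the last 15 mm of the arm's beam and blocks it; 0.035 = fully released, slid along the rack's +y. Clear of the beam from 0.016 on. Stays where it is left (friction 2 N). If it is home while the arm is up, the arm cannot come down past it
- tab_fin (a point): centre of the top of the tab's black upright fin, 24 mm along the rack's x, 12 mm along y, 29 mm high above the tab's plate (plate top 160, fin top 190 mm above the table). With the tab home it is at rack (0, 169, 190) mm; it moves with the tab
- tally_counter: fixed grey tally counter, 60 x 56 mm and 46 mm high, on an 84 x 60 mm foot, at the front, between the rack and the cans to be racked; origin at the centre of its underside, z up
- tally_plunger (a joint): travel of the counter's plunger, m: 0 = up, 0.014 = fully down; it is sprung, starts to move at 2 N, needs 8 N when fully down, and comes up by itself when let go
- plunger_top (a point): centre of the top of the plunger's round black cap, 36 mm in diameter, 80 mm above the table when up; it goes straight down when pressed
- guide_rail: fixed U-shaped rail of 8 mm round steel bar round the cans, open at the back: it runs 104 mm along +x at y = -114 and +114 mm and 228 mm along y at x = 0, bar top 76 mm above the table. Origin on the table under the middle of its front bar
- beaker: bystander: clear plastic beaker, 56 mm in diameter, 79 mm high, origin at the centre of its underside
- stamp: bystander: hand stamp, 34 x 34 x 70 mm, origin at the centre of its underside
- thermometer: bystander: probe thermometer lying down, 179 mm long along its x, 22 mm wide, 17 mm high, origin at the middle of its underside

How it is judged (in metres and radians):
On the way, in this order (a step that is already met when the one before it is completed fails the run):
1. the safety tab is slid fully to its released end while the arm is still down (value of joint safety_tab above 0.03 m and value of joint hold_arm below 0.1 rad), for 0.2 s.
2. the hold-down arm is lifted fully open (value of joint hold_arm above 1.57 rad), for 0.2 s.
3. every can stands upright in the trough, with the arm open (x of sample_can_0 in the frame of rack between -0.013 and 0.013 m and y of sample_can_0 in the frame of rack between -0.09 and 0.09 m and z of each of sample_can_0, sample_can_1, sample_can_2 in the frame of rack below 0.018 m and angle between each of sample_can_0, sample_can_1, sample_can_2's own z axis and vertical below 0.12 rad and x of sample_can_1 in the frame of rack between -0.013 and 0.013 m and y of sample_can_1 in the frame of rack between -0.09 and 0.09 m and x of sample_can_2 in the frame of rack between -0.013 and 0.013 m and y of sample_can_2 in the frame of rack between -0.09 and 0.09 m and value of joint hold_arm above 1.4 rad), for 0.2 s.
4. the arm is swung down fully over the cans (value of joint hold_arm below 0.03 rad), for 0.2 s.
5. the safety tab is slid fully home over the arm (value of joint safety_tab below 0.004 m and value of joint hold_arm below 0.03 rad), for 0.2 s.
6. the tally plunger is pushed through its whole stroke with the rack locked (all of step 5 and value of joint tally_plunger above 0.0125 m), for 0.1 s.
At the end, for the whole second after the job is handed in: every can present stands upright (within 0.12 rad) and at rest in the trough, the hold-down arm is down (under 0.03 rad), the safety tab is home (under 4 mm) and the plunger has come up again (under 2 mm) (all of step 5 and x of sample_can_0 in the frame of rack between -0.013 and 0.013 m and y of sample_can_0 in the frame of rack between -0.09 and 0.09 m and z of each of sample_can_0, sample_can_1, sample_can_2 in the frame of rack below 0.018 m and angle between each of sample_can_0, sample_can_1, sample_can_2's own z axis and vertical below 0.12 rad and x of sample_can_1 in the frame of rack between -0.013 and 0.013 m and y of sample_can_1 in the frame of rack between -0.09 and 0.09 m and x of sample_can_2 in the frame of rack between -0.013 and 0.013 m and y of sample_can_2 in the frame of rack between -0.09 and 0.09 m and linear speed of each of sample_can_0, sample_can_1, sample_can_2 below 0.02 m/s and value of joint tally_plunger below 0.002 m); the robot touches nothing.
It fails at once if the beaker is moved more than 50 mm (distance of beaker from where it was at the start of the episode above 0.05 m).
It fails at once if the stamp is moved more than 50 mm (distance of stamp from where it was at the start of the episode above 0.05 m).
It fails at once if the thermometer is moved more than 50 mm (distance of thermometer from where it was at the start of the episode above 0.05 m).
It fails at once if the tally plunger is pushed while the rack is not locked (tab not home or arm not down) (value of joint tally_plunger above 0.006 m and (value of joint safety_tab above 0.006 m or value of joint hold_arm above 0.05 rad)).
Of sample_can_0, sample_can_1, sample_can_2 only 2 to 3 are there at a start; the rules pass over those that are not, and their reading is None.
At some moment in a run one of sample_can_0, sample_can_1, sample_can_2 may be knocked a few centimetres aside while the robot is not near it.
It also fails if it takes over 208 s, if anything falls off the work surface, if the arm or the gripper's body presses on something with over 40 N, if the wrist force passes 120 N, or if a joint passes its speed limit or range.

## Working session

There is one attempt and no reset: what is moved stays moved. The work goes in short steps, Python scripts to look and compute and a tool call to move; the robot and the scene stay as the last step left them, time stands still between calls to the robot, and variables do not carry over. Pictures are saved under pics/ and viewed, about 12 in all and at most 16, crops included, and the job is handed in when it is done.

Besides the shell and the picture viewer there is one more tool, called after "Request:" as name([rows], argument=value, ...), one row to a line, values as JSON. carry_out: Moves the arm, as the interface text tells. Its arguments: {"type":"object","properties":{"plan":{"type":"array","items":{"type":"object","properties":{"grip":{"type":"number"},"dp":{"type":"array","items":{"type":"number"}},"rotation":{"type":"array","items":{"type":"number"}}}}},"force":{"type":"number"}},"required":["plan"]}

```bash
ls; mkdir -p pics
python3 - <<'E'
from cell import env
import cv2
for n in("top","side"):
    p=env.camera_params(n);print(n,p)
    cv2.imwrite(f"pics/{n}0.png",cv2.cvtColor(env.read_camera(n),cv2.COLOR_RGB2BGR))
o=env.get_obs();print(o)
E
```

```text
pics
top {'fx': 361.16943015268004, 'fy': 361.16943015268004, 'cx': 253.03560851221084, 'cy': 191.01711490463654, 'k1': -0.0104519764348776, 'R': array([[ 0.01789217, -0.99792651,  0.06182686],
       [-0.98439357, -0.02840948, -0.17367269],
       [ 0.17506905, -0.05775458, -0.98286074]]), 't': array([0.01887325, 0.48463646, 1.13335122])}
side {'fx': 389.99478686854195, 'fy': 389.99478686854195, 'cx': 256.52976902726243, 'cy': 192.6197349345147, 'k1': -0.017313266678277508, 'R': array([[-0.89031373, -0.45534673, -0.00090178],
       [-0.2723816 ,  0.5341573 , -0.80030259],
       [ 0.36489686, -0.71227476, -0.59959565]]), 't': array([0.422872  , 0.23982834, 0.92751757])}
{'time_s': 0.1, 'qpos': array([65.03622644, 18.43310938, -4.01506825, 83.16742504,  1.29638387,
       78.54315752, -3.2591959 ]), 'joint_velocities': array([-0.06680655, -0.11280955, -0.00853498, -0.11926837, -0.02791686,
        0.03060565, -0.02636613]), 'effort': array([ 1.20837849e-04, -4.92568481e+01, -4.05607726e-01, -3.13398385e+01,
       -6.40556845e-02,  3.95608367e-02,  8.01021133e-05]), 'tool_pos': array([ 0.28233339, -0.58492041,  0.22159443]), 'tool_rot': array([ 1.79992910e+02,  9.83822783e-02, -6.42260083e+01]), 'force': array([ 0.09576858,  0.00608119, -0.43924993]), 'wrist_torque': array([ 0.03614678,  0.04135491, -0.00851453]), 'grip_width': 0.08693367067021662}
```

View pics/top0.png

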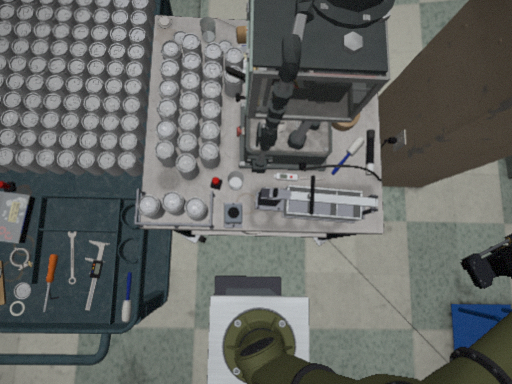

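View pics/side0.png

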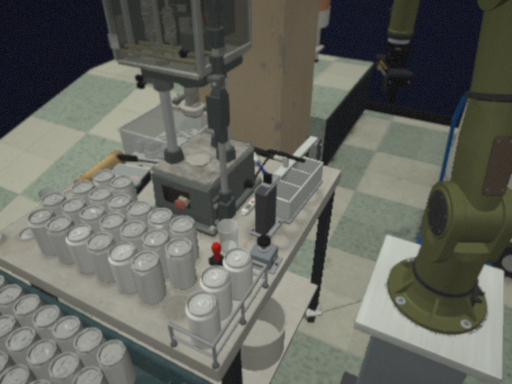

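The top view shows three cans at about (151,206), (174,202) and (197,208). The counter is at (233,212) and the rack spans u 262–378 at v≈200. The stamp, beaker and thermometer stand behind them. I'll zoom in.

Run:
```python
import cv2
a=cv2.imread("pics/top0.png")[165:245,130:390]
cv2.imwrite("pics/c1.png",cv2.resize(a,None,fx=3,fy=3,interpolation=cv2.INTER_CUBIC))
b=cv2.imread("pics/side0.png")[140:360,150:360]
b=cv2.resize(b,(573,600),interpolation=cv2.INTER_CUBIC)
a=cv2.resize(a,(800,246),interpolation=cv2.INTER_CUBIC)
import numpy as np
cv2.imwrite("pics/c1.png",a);cv2.imwrite("pics/c2.png",b)
```

```text
(no output)
```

View pics/c1.png

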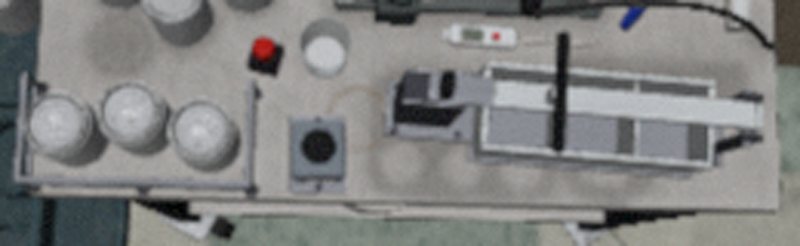

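View pics/c2.png

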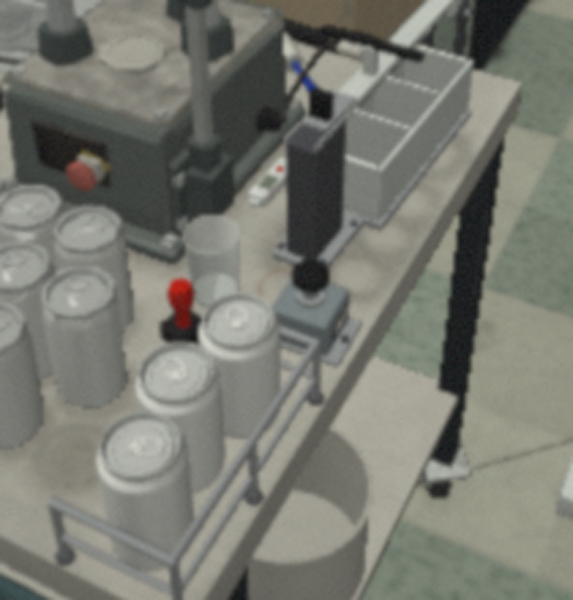

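```bash
cat > h.py <<'E'
from cell import env
import numpy as np, cv2
P={n:env.camera_params(n) for n in("top","side")}
def proj(n,X):
    p=P[n];c=np.atleast_2d(X)@p["R"].T+p["t"];s=c[:,:2]/c[:,2:]
    s=s*(1+p["k1"]*(s**2).sum(1,keepdims=True))
    return s*[p["fx"],p["fy"]]+[p["cx"],p["cy"]]
def ray(n,uv,z):
    p=P[n];d=(np.array(uv,float)-[p["cx"],p["cy"]])/[p["fx"],p["fy"]];s=d
    for _ in range(5): s=d/(1+p["k1"]*(s@s))
    r=p["R"].T@np.r_[s,1];o=-p["R"].T@p["t"];return o+r*(z-o[2])/r[2]
def snap(n,name,box=None,k=3):
    im=cv2.cvtColor(env.read_camera(n),cv2.COLOR_RGB2BGR);cv2.imwrite(f"pics/{name}_full.png",im)
    if box: im=im[box[1]:box[3],box[0]:box[2]]
    cv2.imwrite(f"pics/{name}.png",cv2.resize(im,None,fx=k,fy=k,interpolation=cv2.INTER_CUBIC))
def c1(u,v): return (130+u/3.077,165+v/3.077)
def c2(u,v): return (150+u/2.7286,140+v/2.7272)
E
python3 - <<'E'
from h import *
from scipy.optimize import least_squares
obs=[("top",c1(449,80),(0,.169,.190)),("top",c1(563,35),(.052,.065,.194)),("top",c1(558,148),(-.052,.065,.194)),
("side",c2(322,92),(0,.169,.19)),("side",c2(420,55),(-.052,.065,.188)),("side",c2(372,47),(0,.065,.180))]
def T(q,x):
    c,s=np.cos(q[2]),np.sin(q[2]);return [q[0]+c*x[0]-s*x[1],q[1]+s*x[0]+c*x[1],x[2]]
f=lambda q:np.concatenate([proj(n,T(q,x))[0]-uv for n,uv,x in obs])
r=least_squares(f,[.5,-.2,0],loss="soft_l1");q=r.x;print("rack",q[:2],np.degrees(q[2]));print(f(q).reshape(-1,2).round(1))
for u in [(487,66),(716,82),(710,165),(476,155)]:print("corner",ray("top",c1(*u),.08).round(3))
print("fin/handle",[np.round(T(q,x),3) for x in[(0,.169,.19),(-.034,.065,.188),(0,-.136,.13)]],[np.round(T(q,(0,y,.01)),3) for y in(-.078,0,.078)])
print("plunger",ray("top",c1(318,145),.08).round(4),ray("side",c2(311,264),.08).round(4))
for u,v in[(61,121),(135,110),(205,127)]:print("can top",ray("top",c1(u,v),.122).round(4))
for u,v in[(145,450),(180,377),(240,324)]:print("can side",ray("side",c2(u,v),.122).round(4))
for u,v in[(325,55),(265,45),(480,35)]:print("byst",ray("top",c1(u,v),.04).round(3))
E
```

```text
rack [ 0.44666602 -0.19525799] -3.282005508507766
[[ 0.   1.1]
 [ 0.2  0.8]
 [ 0.2 -0. ]
 [-0.4 -0.9]
 [-0.7  0.1]
 [-0.4  0.4]]
corner [ 0.495 -0.079  0.08 ]
corner [ 0.485 -0.32   0.08 ]
corner [ 0.398 -0.311  0.08 ]
corner [ 0.403 -0.068  0.08 ]
fin/handle [array([ 0.456, -0.027,  0.19 ]), array([ 0.416, -0.128,  0.188]), array([ 0.439, -0.331,  0.13 ])] [array([ 0.442, -0.273,  0.01 ]), array([ 0.447, -0.195,  0.01 ]), array([ 0.451, -0.117,  0.01 ])]
plunger [0.409  0.0924 0.08  ] [0.4104 0.0856 0.08  ]
can top [0.421 0.34  0.122]
can top [0.4336 0.2702 0.122 ]
can top [0.4188 0.2023 0.122 ]
can side [0.4114 0.3512 0.122 ]
can side [0.4247 0.2828 0.122 ]
can side [0.4109 0.2141 0.122 ]
byst [0.51  0.087 0.04 ]
byst [0.519 0.151 0.04 ]
byst [ 0.537 -0.078  0.04 ]
```

Run:
```python
from h import *
t=np.linspace(0,2*np.pi,60)
def circ(x,y,r,z): return np.c_[x+r*np.cos(t),y+r*np.sin(t),0*t+z]
out=[]
for n,box,k in(("top",(135,185,250,235),7),("side",(180,225,300,355),4)):
    im=cv2.imread(f"pics/{n}0.png")[box[1]:box[3],box[0]:box[2]]
    im=cv2.resize(im,None,fx=k,fy=k,interpolation=cv2.INTER_CUBIC)
    for x,y in[(.413,.343),(.427,.275),(.413,.207)]:
        for r,z,c in((.033,0,(255,0,0)),(.033,.115,(0,0,255)),(.027,.122,(0,200,0))):
            cv2.polylines(im,[((proj(n,circ(x,y,r,z))-box[:2]+.5)*k).astype(int)],1,c,1)
    cv2.polylines(im,[((proj(n,circ(.410,.089,.018,.08))-box[:2]+.5)*k).astype(int)],1,(0,0,255),1)
    out.append(im)
h=max(o.shape[0] for o in out)
cv2.imwrite("pics/ov_t.png",out[0]);cv2.imwrite("pics/ov_s.png",out[1])
```

```text
(no output)
```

View pics/ov_t.png

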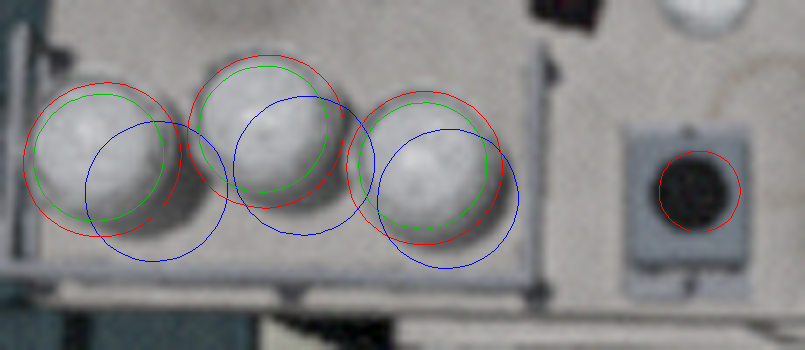

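View pics/ov_s.png

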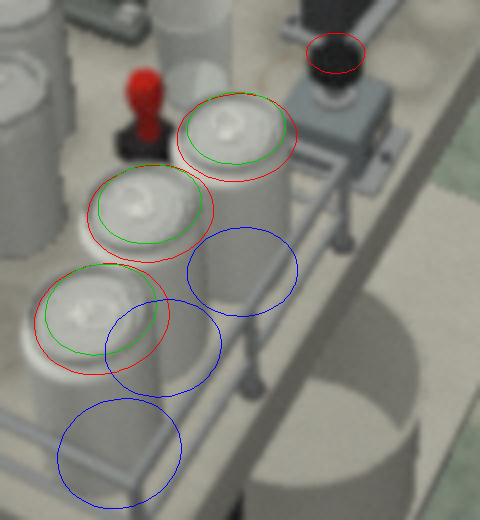

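Findings from the overlays:
- **Cans:** the estimates hold to within about 8 mm. They lean a little towards +x and +y.
- **Plunger:** about (0.410, 0.091).
- **Rack:** about (0.446, −0.195), yaw about −3°, with the keeper post and fin at the world +y end.

I'll go to the fin with the jaws along y (yaw −90).

Request:
carry_out([
  {"grip": 0.3, "dp": [0, 0, -0.025], "rotation": [0, 0, 6.45]},
  {"grip": 0.3, "dp": [0, 0, -0.025], "rotation": [0, 0, 6.45]},
  {"grip": 0.3, "dp": [0, 0, -0.025], "rotation": [0, 0, 6.45]},
  {"grip": 0.3, "dp": [0, 0, -0.01], "rotation": [0, 0, 6.45]},
])

```text
time_s: 0.43
tool_pos: [0.2806, -0.5821, 0.3019]
tool_rot: [179.6, 0.8, -91.0]
force: [-0.5, -0.7, 0.3]
grip_width: 0.0677
```

Request:
carry_out([
  {"grip": 0.3, "dp": [-0.037, -0.0115, 0], "rotation": [0, 0, 0]},
  {"grip": 0.3, "dp": [-0.037, -0.0115, 0], "rotation": [0, 0, 0]},
  {"grip": 0.3, "dp": [-0.037, -0.0115, 0], "rotation": [0, 0, 0]},
  {"grip": 0.3, "dp": [-0.037, -0.0115, 0], "rotation": [0, 0, 0]},
  {"grip": 0.3, "dp": [-0.037, -0.0115, 0], "rotation": [0, 0, 0]},
  {"grip": 0.3, "dp": [-0.037, -0.0115, 0], "rotation": [0, 0, 0]},
])

```text
time_s: 0.93
tool_pos: [0.3514, -0.3638, 0.3013]
tool_rot: [179.2, 0.6, -92.5]
force: [0.6, 0.2, 0.7]
grip_width: 0.0607
```

```bash
cat > to.py <<'E'
import sys,numpy as np
from cell import env
from scipy.spatial.transform import Rotation as R
# usage: to.py x y z yaw [tilt about world x]
a=[float(v) for v in sys.argv[1:]]
o=env.get_obs();Rc=R.from_euler("xyz",o["tool_rot"],degrees=True)
Rt=R.from_euler("xyz",[180,0,a[3]],degrees=True)
if len(a)>4: Rt=R.from_rotvec([a[4],0,0],degrees=True)*Rt
print("dp",Rc.inv().apply(np.array(a[:3])-o["tool_pos"]).round(4),"rot",(Rc.inv()*Rt).as_rotvec(degrees=True).round(2),"pos",o["tool_pos"].round(4),"F",o["force"].round(1),"t",round(o["time_s"],1),"w",round(o["grip_width"],4),"q",o["qpos"].round(0))
E
python3 to.py .455 -.027 .24 -93
```

```text
dp [-0.3402 -0.0899  0.0637] rot [0.76 0.61 0.54] pos [ 0.3514 -0.3638  0.3013] F [0.6 0.2 0.7] t 0.9 w 0.0607 q [ 51.   0.  -9.  95.   0.  86. -50.]
```

Request:
carry_out([
  {"grip": 0.3, "dp": [-0.037, -0.01, 0.005], "rotation": [0.1, 0.1, 0]},
  {"grip": 0.3, "dp": [-0.037, -0.01, 0.005], "rotation": [0.1, 0.1, 0]},
  {"grip": 0.3, "dp": [-0.037, -0.01, 0.005], "rotation": [0.1, 0.1, 0]},
  {"grip": 0.3, "dp": [-0.037, -0.01, 0.005], "rotation": [0.1, 0.1, 0]},
  {"grip": 0.3, "dp": [-0.037, -0.01, 0.005], "rotation": [0.1, 0.1, 0]},
  {"grip": 0.3, "dp": [-0.037, -0.01, 0.005], "rotation": [0.1, 0.1, 0]},
  {"grip": 0.3, "dp": [-0.037, -0.01, 0.005], "rotation": [0.1, 0.1, 0]},
  {"grip": 0.3, "dp": [-0.037, -0.01, 0.005], "rotation": [0.1, 0.1, 0]},
])

```text
time_s: 1.6
tool_pos: [0.4443, -0.0556, 0.259]
tool_rot: [-179.9, -0.4, -92.5]
force: [1.8, -0.3, -0.4]
grip_width: 0.0606
```

```bash
python3 to.py .455 -.027 .21 -93
python3 - <<'E'
from h import *
snap("side","f1",(200,100,340,220),4)
print(proj("side",env.get_obs()["tool_pos"]))
E
```

```text
dp [-0.0294 -0.0093  0.0489] rot [-0.1  -0.41  0.47] pos [ 0.4443 -0.0556  0.259 ] F [ 1.8 -0.3 -0.4] t 1.6 w 0.0606 q [ 36.  -7. -29. 106.  -3.  80. -85.]
[[275.28529637 147.16783101]]
```

View pics/f1.png

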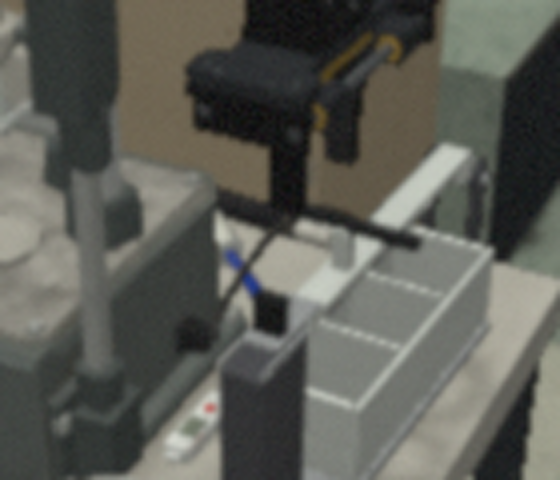

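The side view shows the open fingers above and to the right of the black fin. The fin's top is at about (267.5,173.5) in the full picture, and the machine base is well behind it.

```bash
python3 -c "
from h import *
print(ray('side',(267.5,173.8),.19))"
```

```text
[ 0.45475917 -0.02235799  0.19      ]
```

Request:
carry_out([
  {"grip": 0.3, "dp": [-0.015, -0.005, 0], "rotation": [0, -0.2, 0.2]},
  {"grip": 0.3, "dp": [-0.015, -0.005, 0], "rotation": [0, -0.2, 0.2]},
  {"grip": 0.3, "dp": [0, 0, 0.02], "rotation": [0, 0, 0]},
])

```text
time_s: 1.9
tool_pos: [0.4587, -0.0097, 0.2401]
tool_rot: [-179.6, 0.3, -91.7]
force: [1.4, 0.1, 0.4]
grip_width: 0.0611
```

Request:
carry_out([
  {"grip": 0.3, "dp": [0.015, 0.003, 0.02], "rotation": [0, 0, 0.5]},
  {"grip": 0.3, "dp": [0, 0, 0.02], "rotation": [0, 0, 0]},
  {"grip": 0.3, "dp": [0, 0, 0], "rotation": [0, 0, 0]},
])

```text
time_s: 2.15
tool_pos: [0.4536, -0.0226, 0.1956]
tool_rot: [-179.9, 0.3, -91.9]
force: [-0.6, -0.4, -0.4]
grip_width: 0.0609
```

```bash
python3 to.py .456 -.025 .168 -93
```

```text
dp [ 0.0025 -0.0025  0.0276] rot [-0.1   0.31  1.12] pos [ 0.4536 -0.0226  0.1956] F [-0.6 -0.4 -0.4] t 2.1 w 0.0609 q [ 34.  -4. -32. 111.  -3.  73. -90.]
```

Request:
carry_out([
  {"grip": 0.3, "dp": [0.001, -0.002, 0.014], "rotation": [0, 0.3, 1]},
  {"grip": 0.3, "dp": [0.001, 0, 0.011], "rotation": [0, 0, 0]},
  {"grip": 0.3, "dp": [0, 0, 0], "rotation": [0, 0, 0]},
])

```text
time_s: 2.4
tool_pos: [0.4552, -0.0254, 0.1704]
tool_rot: [-179.9, -0.0, -92.9]
force: [-0.1, -0.2, -0.2]
grip_width: 0.0612
```

Request:
carry_out([
  {"grip": 0.9, "dp": [0, 0, 0], "rotation": [0, 0, 0]},
  {"grip": 1, "dp": [0, 0, 0], "rotation": [0, 0, 0]},
  {"grip": 1, "dp": [0, 0, 0], "rotation": [0, 0, 0]},
  {"grip": 1, "dp": [0, 0, 0], "rotation": [0, 0, 0]},
  {"grip": 1, "dp": [0, 0, 0], "rotation": [0, 0, 0]},
], force=15)

```text
time_s: 2.82
tool_pos: [0.4569, -0.0258, 0.1738]
tool_rot: [-179.7, -0.0, -92.9]
force: [0.6, -0.1, -0.1]
grip_width: 0.0354
```

Request:
carry_out([
  {"grip": 1, "dp": [0, 0, 0], "rotation": [0, 0, 0]},
  {"grip": 1, "dp": [0, 0, 0.001], "rotation": [0, 0, 0]},
  {"grip": 1, "dp": [0, 0, 0.001], "rotation": [0, 0, 0]},
  {"grip": 1, "dp": [0, 0, 0.001], "rotation": [0, 0, 0]},
  {"grip": 1, "dp": [0, 0, 0], "rotation": [0, 0, 0]},
  {"grip": 1, "dp": [0, 0, 0], "rotation": [0, 0, 0]},
])

```text
time_s: 3.32
tool_pos: [0.4578, -0.0258, 0.1725]
tool_rot: [-179.6, -0.1, -92.9]
force: [-0.1, 0.2, 1.0]
grip_width: 0.0119
```

Gripped the fin: the width reads 11.9 mm against a 12 mm fin. Now I'll slide it +y.

Request:
carry_out([
  {"grip": 1, "dp": [-0.01, 0, 0], "rotation": [0, 0, 0]},
  {"grip": 1, "dp": [-0.01, 0, 0], "rotation": [0, 0, 0]},
  {"grip": 1, "dp": [-0.01, 0, 0], "rotation": [0, 0, 0]},
  {"grip": 1, "dp": [-0.008, 0, 0], "rotation": [0, 0, 0]},
  {"grip": 1, "dp": [-0.004, 0, 0], "rotation": [0, 0, 0]},
  {"grip": 1, "dp": [-0.003, 0, 0], "rotation": [0, 0, 0]},
])

```text
time_s: 3.82
tool_pos: [0.4598, 0.0087, 0.1722]
tool_rot: [-179.6, -1.4, -93.2]
force: [-1.0, -8.6, 2.5]
grip_width: 0.012
```

Request:
carry_out([
  {"grip": 1, "dp": [-0.003, 0, 0], "rotation": [0, 0, 0]},
  {"grip": 1, "dp": [-0.003, 0, 0], "rotation": [0, 0, 0]},
  {"grip": 1, "dp": [-0.001, 0, 0], "rotation": [0, 0, 0]},
  {"grip": 1, "dp": [0, 0, 0], "rotation": [0, 0, 0]},
])

```text
time_s: 4.15
tool_pos: [0.4598, 0.0084, 0.1722]
tool_rot: [-179.6, -2.3, -93.5]
force: [-0.5, -2.1, 1.1]
grip_width: 0.012
```

Request:
carry_out([
  {"grip": 0.6, "dp": [0, 0, 0], "rotation": [0, 0, 0]},
  {"grip": 0.3, "dp": [0, 0, 0], "rotation": [0, 0, 0]},
  {"grip": 0.3, "dp": [0, 0, 0], "rotation": [0, 0, 0]},
  {"grip": 0.3, "dp": [0, 0, 0], "rotation": [0, 0, 0]},
  {"grip": 0.3, "dp": [0, 0, 0], "rotation": [0, 0, 0]},
  {"grip": 0.3, "dp": [0, 0, -0.03], "rotation": [0, 0, 0]},
  {"grip": 0.3, "dp": [0, 0, -0.03], "rotation": [0, 0, 0]},
])

```text
time_s: 4.73
tool_pos: [0.4547, 0.0176, 0.2266]
tool_rot: [179.6, -1.9, -93.0]
force: [0.6, 0.1, 0.1]
grip_width: 0.051
```

```bash
python3 to.py .417 -.127 .24 -93
python3 - <<'E'
from h import *
snap("side","f2",(200,130,320,220),5)
E
```

```text
dp [ 0.1467  0.0301 -0.0084] rot [ 0.37 -1.86 -0.03] pos [0.4547 0.0176 0.2266] F [0.6 0.1 0.1] t 4.7 w 0.051 q [ 31.  -5. -36. 107.  -1.  77. -97.]
```

Request:
carry_out([
  {"grip": 0.3, "dp": [0.036, 0.008, -0.004], "rotation": [0, -0.5, 0]},
  {"grip": 0.3, "dp": [0.036, 0.008, -0.004], "rotation": [0, -0.5, 0]},
  {"grip": 0.3, "dp": [0.036, 0.007, 0], "rotation": [0, -0.5, 0]},
  {"grip": 0.3, "dp": [0.028, 0.006, 0], "rotation": [0, -0.4, 0]},
  {"grip": 0.3, "dp": [0, 0, 0], "rotation": [0, 0, 0]},
])

```text
time_s: 5.2
tool_pos: [0.4246, -0.1162, 0.2473]
tool_rot: [-179.2, 0.1, -92.3]
force: [0.6, -1.1, 0.8]
grip_width: 0.0607
```

```bash
python3 to.py .417 -.127 .169 -93
```

```text
dp [0.0113 0.0082 0.0782] rot [-0.76  0.11  0.68] pos [ 0.4246 -0.1162  0.2473] F [ 0.6 -1.1  0.8] t 5.2 w 0.0607 q [ 39.  -8. -24. 109.  -4.  78. -77.]
```

View pics/f2.png

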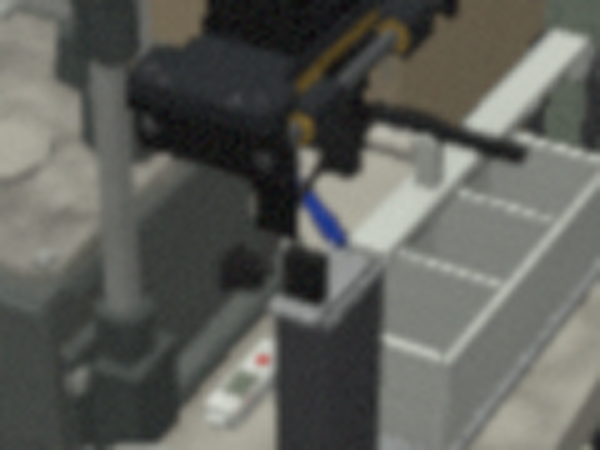

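The fin now stands at the outer (+y) end of the post, so the tab is released. Next I'll descend on the handle.

Request:
carry_out([
  {"grip": 0.3, "dp": [0.009, 0.007, 0.015], "rotation": [-0.5, 0, 0.5]},
  {"grip": 0.3, "dp": [0.001, 0.001, 0.018], "rotation": [0, 0, 0]},
  {"grip": 0.3, "dp": [0, 0, 0.018], "rotation": [0, 0, 0]},
  {"grip": 0.3, "dp": [0, 0, 0.018], "rotation": [0, 0, 0]},
  {"grip": 0.3, "dp": [0, 0, 0.004], "rotation": [0, 0, 0]},
  {"grip": 0.3, "dp": [0, 0, 0], "rotation": [0, 0, 0]},
])

```text
time_s: 5.7
tool_pos: [0.4181, -0.1261, 0.1725]
tool_rot: [-179.5, 0.2, -93.1]
force: [-0.4, 0.1, 0.2]
grip_width: 0.0607
```

```bash
python3 to.py .417 -.127 .168 -93
```

```text
dp [0.001  0.0011 0.0045] rot [-0.54  0.17 -0.12] pos [ 0.4181 -0.1261  0.1725] F [-0.4  0.1  0.2] t 5.7 w 0.0607 q [ 39.  -6. -24. 115.  -3.  70. -77.]
```

Request:
carry_out([
  {"grip": 0.3, "dp": [0, 0, 0.005], "rotation": [0, 0, 0]},
  {"grip": 1, "dp": [0, 0, 0], "rotation": [0, 0, 0]},
  {"grip": 1, "dp": [0, 0, 0], "rotation": [0, 0, 0]},
  {"grip": 1, "dp": [0, 0, 0], "rotation": [0, 0, 0]},
  {"grip": 1, "dp": [0, 0, 0], "rotation": [0, 0, 0]},
  {"grip": 1, "dp": [0, 0, 0], "rotation": [0, 0, 0]},
  {"grip": 1, "dp": [0, 0, 0], "rotation": [0, 0, 0]},
  {"grip": 1, "dp": [0, 0, 0], "rotation": [0, 0, 0]},
], force=12)

```text
time_s: 6.37
tool_pos: [0.4214, -0.1253, 0.1714]
tool_rot: [-179.1, 0.1, -93.0]
force: [0.2, -0.2, 0.4]
grip_width: 0.0223
```

Request:
carry_out([
  {"grip": 1, "dp": [0, 0, 0], "rotation": [0, 0, 0]},
  {"grip": 1, "dp": [0, 0, 0], "rotation": [0, 0, 0]},
  {"grip": 1, "dp": [0, 0, 0], "rotation": [0, 0, 0]},
])

```text
time_s: 6.62
tool_pos: [0.4213, -0.1288, 0.1715]
tool_rot: [-179.0, -0.2, -93.1]
force: [0.3, 2.7, 0.1]
grip_width: 0.0114
```

```bash
python3 to.py .417 -.127 .168 -93
```

```text
dp [-0.0015  0.0045  0.0034] rot [-0.99 -0.21 -0.1 ] pos [ 0.4213 -0.1288  0.1715] F [0.3 2.7 0.1] t 6.6 w 0.0114 q [ 39.  -6. -24. 115.  -2.  69. -77.]
```

```bash
cat > lift.py <<'E'
import sys,numpy as np
from cell import env
from scipy.spatial.transform import Rotation as R
# lift.py th_end n : rows from current pose to angle th_end ; tilt=.4*th
H=np.array([.438,-.330,.130]);yr=np.array([.05,.9987,0]);z=np.array([0,0,1.]);xr=np.array([.9987,-.05,0])
def pose(th):
    a=np.radians(th)+np.arctan2(.058,.201);b=H+.209*(np.cos(a)*yr+np.sin(a)*z)-.0175*xr  # measured grip x
    Rt=R.from_rotvec(xr*np.radians(.4*th))*R.from_euler("xyz",[180,0,-93],degrees=True)
    return b+.0165*Rt.apply([0,0,1])-.0*xr,Rt
o=env.get_obs();p=o["tool_pos"];Rc=R.from_euler("xyz",o["tool_rot"],degrees=True)
bar=p-.0165*Rc.apply([0,0,1])-H
th0=np.degrees(np.arctan2(bar[2],bar@yr)-np.arctan2(.058,.201));print("th now",th0.round(1),"rad",np.hypot(bar[2],bar@yr).round(4),"x off",(bar@xr).round(4))
off=bar@xr
n=int(sys.argv[2])
for th in np.linspace(th0,float(sys.argv[1]),n+1)[1:]:
    q,Rt=pose(th);q=q+(off+.0175)*xr
    print(Rc.inv().apply(q-p).round(4),(Rc.inv()*Rt).as_rotvec(degrees=True).round(2));p,Rc=q,Rt
print(o["force"].round(1),o["qpos"].round(0))
E
python3 lift.py 32 8
```

```text
th now 0.1 rad 0.2084 x off -0.027
[ 0.0035  0.     -0.014 ] [-0.99 -1.83 -0.08]
[ 0.0046 -0.     -0.0136] [-0.  -1.6  0. ]
[ 0.0052 -0.     -0.0134] [-0.  -1.6 -0. ]
[ 0.0058 -0.     -0.0132] [-0.  -1.6 -0. ]
[ 0.0063 -0.     -0.0129] [-0.  -1.6  0. ]
[ 0.0068 -0.     -0.0126] [-0.  -1.6 -0. ]
[ 0.0074 -0.     -0.0123] [-0.  -1.6 -0. ]
[ 0.0079 -0.     -0.0119] [-0.  -1.6 -0. ]
[0.3 2.7 0.1] [ 39.  -6. -24. 115.  -2.  69. -77.]
```

Request:
carry_out([
  {"grip": 1, "dp": [0.0035, 0, -0.014], "rotation": [-0.5, -1.7, 0]},
  {"grip": 1, "dp": [0.0046, 0, -0.0136], "rotation": [0, -1.6, 0]},
  {"grip": 1, "dp": [0.0052, 0, -0.0134], "rotation": [0, -1.6, 0]},
  {"grip": 1, "dp": [0.0058, 0, -0.0132], "rotation": [0, -1.6, 0]},
], force=15)

```text
time_s: 6.95
tool_pos: [0.4199, -0.1492, 0.2233]
tool_rot: [-179.5, 6.5, -92.7]
force: [2.0, -1.8, -3.2]
grip_width: 0.0113
```

```bash
python3 lift.py 48 8
```

```text
th now 15.6 rad 0.2089 x off -0.0273
[ 0.0063  0.     -0.0132] [-0.48 -1.38  0.26]
[ 0.0069 -0.     -0.0128] [-0.   -1.62 -0.  ]
[ 0.0074 -0.     -0.0125] [-0.   -1.62  0.  ]
[ 0.008  -0.     -0.0122] [-0.   -1.62 -0.  ]
[ 0.0085 -0.     -0.0118] [-0.   -1.62  0.  ]
[ 0.009  -0.     -0.0114] [-0.   -1.62 -0.  ]
[ 0.0094 -0.     -0.011 ] [-0.   -1.62  0.  ]
[ 0.0099 -0.     -0.0106] [-0.   -1.62 -0.  ]
[ 2.  -1.8 -3.2] [ 42.  -5. -19. 109.  -8.  78. -68.]
```

Tracking is good.

Request:
carry_out([
  {"grip": 1, "dp": [0.0063, 0, -0.0132], "rotation": [-0.4, -1.4, 0.2]},
  {"grip": 1, "dp": [0.0069, 0, -0.0128], "rotation": [0, -1.6, 0]},
  {"grip": 1, "dp": [0.0074, 0, -0.0125], "rotation": [0, -1.6, 0]},
  {"grip": 1, "dp": [0.008, 0, -0.0122], "rotation": [0, -1.6, 0]},
  {"grip": 1, "dp": [0.0085, 0, -0.0118], "rotation": [0, -1.6, 0]},
  {"grip": 1, "dp": [0.009, 0, -0.0114], "rotation": [0, -1.6, 0]},
  {"grip": 1, "dp": [0.0094, 0, -0.011], "rotation": [0, -1.6, 0]},
  {"grip": 1, "dp": [0.0099, 0, -0.0106], "rotation": [0, -1.6, 0]},
])

```text
time_s: 7.62
tool_pos: [0.4152, -0.2306, 0.3036]
tool_rot: [179.9, 20.2, -92.6]
force: [0.5, 1.3, -1.9]
grip_width: 0.0112
```

```bash
python3 lift.py 82 8
```

```text
th now 47.9 rad 0.2105 x off -0.0277
[ 0.0121  0.     -0.0098] [ 0.16 -0.66  0.37]
[ 0.0113 -0.     -0.0101] [-0.   -1.71  0.  ]
[ 0.0118 -0.     -0.0096] [-0.   -1.71 -0.  ]
[ 0.0122 -0.     -0.009 ] [-0.   -1.71 -0.  ]
[ 0.0126 -0.     -0.0084] [-0.   -1.71 -0.  ]
[ 0.013  -0.     -0.0078] [-0.   -1.71 -0.  ]
[ 0.0133 -0.     -0.0072] [-0.   -1.71 -0.  ]
[ 0.0136 -0.     -0.0066] [-0.   -1.71 -0.  ]
[ 0.5  1.3 -1.9] [ 49.   5. -11.  93. -16.  94. -55.]
```

Request:
carry_out([
  {"grip": 1, "dp": [0.0121, 0, -0.0098], "rotation": [0.1, -0.7, 0.2]},
  {"grip": 1, "dp": [0.0113, 0, -0.0101], "rotation": [0, -1.7, 0]},
  {"grip": 1, "dp": [0.0118, 0, -0.0096], "rotation": [0, -1.7, 0]},
  {"grip": 1, "dp": [0.0122, 0, -0.009], "rotation": [0, -1.7, 0]},
  {"grip": 1, "dp": [0.0126, 0, -0.0084], "rotation": [0, -1.7, 0]},
  {"grip": 1, "dp": [0.013, 0, -0.0078], "rotation": [0, -1.7, 0]},
  {"grip": 1, "dp": [0.0133, 0, -0.0072], "rotation": [0, -1.7, 0]},
  {"grip": 1, "dp": [0.0136, 0, -0.0066], "rotation": [0, -1.7, 0]},
])

```text
time_s: 8.28
tool_pos: [0.4087, -0.3459, 0.3262]
tool_rot: [179.7, 34.4, -92.3]
force: [0.4, 0.7, 2.0]
grip_width: 0.0117
```

```bash
python3 lift.py 97 5
```

```text
th now 81.1 rad 0.2115 x off -0.0283
[ 0.0117 -0.0001 -0.0028] [0.61 0.65 0.6 ]
[ 0.0104 -0.     -0.0043] [-0.   -1.27 -0.  ]
[ 0.0105 -0.     -0.0039] [-0.   -1.27  0.  ]
[ 0.0106 -0.     -0.0036] [-0.   -1.27  0.  ]
[ 0.0107 -0.     -0.0032] [-0.   -1.27 -0.  ]
[0.4 0.7 2. ] [ 56.  22.  -6.  74. -21. 110. -45.]
```

Request:
carry_out([
  {"grip": 1, "dp": [0.0105, 0, -0.005], "rotation": [0.3, 0.3, 0.3]},
  {"grip": 1, "dp": [0.0108, 0, -0.0045], "rotation": [0, 0, 0]},
  {"grip": 1, "dp": [0.011, 0, -0.004], "rotation": [0, 0, 0]},
  {"grip": 1, "dp": [0.011, 0, -0.0035], "rotation": [0, 0, 0]},
  {"grip": 1, "dp": [0.006, 0, -0.0015], "rotation": [0, 0, 0]},
])

```text
time_s: 8.7
tool_pos: [0.406, -0.3955, 0.3146]
tool_rot: [179.7, 35.3, -92.5]
force: [-4.2, 26.4, 8.5]
grip_width: 0.0114
```

```bash
python3 lift.py 97 1
```

```text
th now 95.0 rad 0.2124 x off -0.0286
[ 0.0068 -0.0001  0.0016] [ 0.54 -3.55  0.44]
[-4.2 26.4  8.5] [ 58.  28.  -5.  68. -20. 112. -43.]
```

Reached 95° with a 26 N stop force, so the arm is fully open. I'll hold it briefly, then release and back off along the tool axis.

Request:
carry_out([
  {"grip": 1, "dp": [0.001, 0, 0], "rotation": [0, 0, 0]},
  {"grip": 1, "dp": [0.001, 0, 0], "rotation": [0, 0, 0]},
  {"grip": 0.7, "dp": [0, 0, 0], "rotation": [0, 0, 0]},
  {"grip": 0.4, "dp": [0, 0, 0], "rotation": [0, 0, 0]},
  {"grip": 0.3, "dp": [0, 0, 0], "rotation": [0, 0, 0]},
  {"grip": 0.3, "dp": [0, 0, 0], "rotation": [0, 0, 0]},
  {"grip": 0.3, "dp": [0, 0, 0], "rotation": [0, 0, 0]},
])

```text
time_s: 9.28
tool_pos: [0.4069, -0.3964, 0.3132]
tool_rot: [179.7, 35.4, -92.3]
force: [-0.3, 0.1, 0.1]
grip_width: 0.0372
```

```bash
python3 lift.py 94.5 1
```

```text
th now 95.4 rad 0.2113 x off -0.0276
[-0.0033 -0.0002  0.0031] [ 0.62 -2.37  0.59]
[-0.3  0.1  0.1] [ 58.  28.  -5.  68. -20. 112. -42.]
```

Request:
carry_out([
  {"grip": 0.1, "dp": [0, 0, -0.02], "rotation": [0, 0, 0]},
  {"grip": 0, "dp": [0, 0, -0.035], "rotation": [0, 0, 0]},
  {"grip": 0, "dp": [0, 0, -0.035], "rotation": [0, 0, 0]},
  {"grip": 0, "dp": [0, 0, -0.035], "rotation": [0, 3, 0]},
  {"grip": 0, "dp": [0, 0, -0.035], "rotation": [0, 5, 0]},
])

```text
time_s: 9.7
tool_pos: [0.4068, -0.4535, 0.3855]
tool_rot: [179.4, 28.3, -92.3]
force: [0.7, -0.3, -0.7]
grip_width: 0.0699
```

```bash
python3 to.py .40 -.46 .47 -93
python3 - <<'E'
from h import *
snap("side","f3",(180,60,340,220),3)
E
```

```text
dp [-0.0341  0.0073 -0.0775] rot [ 0.76 28.29  0.84] pos [ 0.4068 -0.4535  0.3855] F [ 0.7 -0.3 -0.7] t 9.7 w 0.0699 q [ 73.  34. -35.  52.  -3. 118. -53.]
```

View pics/f3.png

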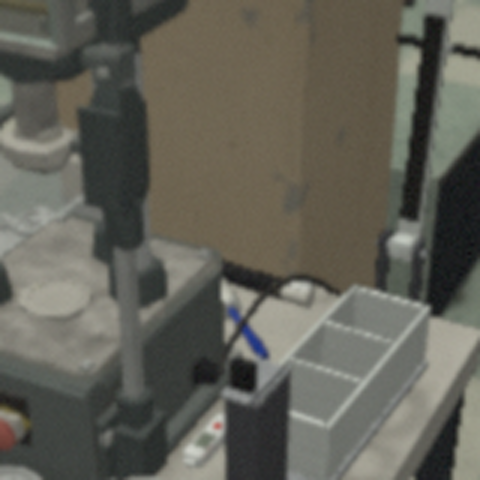

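The side view shows the hold-down arm standing upright at the right, with all three rack pockets open. I'll raise, level and traverse, and check where the machine's front lies first.

```bash
python3 -c "
from h import *
for z in (.1,.3,.45):print(z,[ray('top',u,z).round(3) for u in((255,165),(268,145),(245,75),(385,78),(350,118))])
print(env.get_obs()['qpos'])"
```

```text
0.1 [array([0.557, 0.029, 0.1  ]), array([ 0.623, -0.011,  0.1  ]), array([0.859, 0.067, 0.1  ]), array([ 0.872, -0.404,  0.1  ]), array([ 0.725, -0.279,  0.1  ])]
0.3 [array([0.506, 0.042, 0.3  ]), array([0.56 , 0.009, 0.3  ]), array([0.753, 0.073, 0.3  ]), array([ 0.764, -0.312,  0.3  ]), array([ 0.644, -0.21 ,  0.3  ])]
0.45 [array([0.468, 0.051, 0.45 ]), array([0.513, 0.024, 0.45 ]), array([0.674, 0.077, 0.45 ]), array([ 0.683, -0.244,  0.45 ]), array([ 0.582, -0.159,  0.45 ])]
[ 72.8231103   33.20750748 -33.90440621  51.60306359  -3.53658214
 117.64102965 -52.67545691]
```

Request:
carry_out([
  {"grip": 0, "dp": [0, 0, -0.01], "rotation": [0, 5, 0]},
  {"grip": 0, "dp": [0, 0, -0.02], "rotation": [0, 5, 0]},
  {"grip": 0, "dp": [0, 0, -0.025], "rotation": [0, 5, 0]},
  {"grip": 0, "dp": [0, 0, -0.025], "rotation": [0, 5, 0]},
  {"grip": 0, "dp": [0, 0, -0.02], "rotation": [0, 4, 0]},
])

```text
time_s: 10.17
tool_pos: [0.4027, -0.4892, 0.4886]
tool_rot: [179.7, 2.6, -92.8]
force: [0.1, 0.2, 0.4]
grip_width: 0.0867
```

```bash
python3 to.py .425 -.1 .47 -50
```

```text
dp [-0.3886 -0.0038  0.0362] rot [ -0.66   2.59 -42.74] pos [ 0.4027 -0.4892  0.4886] F [0.1 0.2 0.4] t 10.2 w 0.0867 q [ 67.  23. -31.  50.  10. 112. -51.]
```

Request:
carry_out([
  {"grip": 0, "dp": [-0.04, -0.001, 0.0], "rotation": [0, 0.3, 0]},
  {"grip": 0, "dp": [-0.04, -0.001, 0.0], "rotation": [0, 0.3, 0]},
  {"grip": 0, "dp": [-0.04, -0.001, 0.0], "rotation": [0, 0.3, 0]},
  {"grip": 0, "dp": [-0.04, -0.001, 0.0], "rotation": [0, 0.3, 0]},
  {"grip": 0, "dp": [-0.04, -0.001, 0.0], "rotation": [0, 0.3, 0]},
  {"grip": 0, "dp": [-0.04, -0.001, 0], "rotation": [0, 0.3, 0]},
  {"grip": 0, "dp": [-0.04, -0.001, 0], "rotation": [0, 0.3, 0]},
  {"grip": 0, "dp": [-0.04, -0.001, 0], "rotation": [0, 0.3, 0]},
])

```text
time_s: 10.83
tool_pos: [0.4259, -0.1652, 0.4991]
tool_rot: [-179.7, -0.9, -94.0]
force: [2.1, -0.9, -0.1]
grip_width: 0.0868
```

Request:
carry_out([
  {"grip": 0, "dp": [-0.02, 0, 0.02], "rotation": [0, 0, -7]},
  {"grip": 0, "dp": [0, 0, 0.02], "rotation": [0, 0, -7]},
  {"grip": 0, "dp": [0, 0, 0.02], "rotation": [0, 0, -7]},
  {"grip": 0, "dp": [0, 0, 0.02], "rotation": [0, 0, -7]},
  {"grip": 0, "dp": [0, 0, 0.02], "rotation": [0, 0, -7]},
  {"grip": 0, "dp": [0, 0, 0.02], "rotation": [0, 0, -7]},
  {"grip": 0, "dp": [0, 0, 0.02], "rotation": [0, 0, -7]},
  {"grip": 0, "dp": [0, 0, 0.02], "rotation": [0, 0, -7]},
])

```text
time_s: 11.5
tool_pos: [0.4313, -0.1328, 0.3422]
tool_rot: [179.5, -2.2, -36.6]
force: [0.2, -0.5, 0.5]
grip_width: 0.0873
```

```bash
python3 to.py .414 .207 .25 0
```

```text
dp [-0.2196 -0.2633  0.0819] rot [  1.14  -1.94 -36.56] pos [ 0.4313 -0.1328  0.3422] F [ 0.2 -0.5  0.5] t 11.5 w 0.0873 q [ 56. -10. -37.  98.  -5.  88. -17.]
```

Request:
carry_out([
  {"grip": 0, "dp": [-0.023, -0.032, 0], "rotation": [0.2, -0.4, -6]},
  {"grip": 0, "dp": [-0.02, -0.034, 0], "rotation": [0.2, -0.3, -6]},
  {"grip": 0, "dp": [-0.017, -0.036, 0], "rotation": [0.2, -0.3, -6]},
  {"grip": 0, "dp": [-0.013, -0.037, 0.01], "rotation": [0.2, -0.3, -6]},
  {"grip": 0, "dp": [-0.009, -0.038, 0.01], "rotation": [0.2, -0.3, -6]},
  {"grip": 0, "dp": [-0.005, -0.038, 0.01], "rotation": [0.1, -0.3, -6]},
  {"grip": 0, "dp": [-0.001, -0.038, 0.01], "rotation": [0, 0, 0]},
  {"grip": 0, "dp": [-0.001, -0.03, 0.01], "rotation": [0, 0, 0]},
])

```text
time_s: 12.17
tool_pos: [0.423, 0.1723, 0.2852]
tool_rot: [-179.8, -0.3, -0.1]
force: [1.1, 0.1, -0.1]
grip_width: 0.0869
```

```bash
python3 to.py .414 .207 .20 0
```

```text
dp [-0.0095 -0.0344  0.0853] rot [-0.18 -0.3  -0.06] pos [0.423  0.1723 0.2852] F [ 1.1  0.1 -0.1] t 12.2 w 0.0869 q [ 40. -10. -57. 102.  -8.  83. -16.]
```

```bash
cat > fit.py <<'E'
from h import *
from scipy.ndimage import gaussian_filter,map_coordinates
t=np.linspace(0,2*np.pi,90,endpoint=False)
def fitcans(files,g0,views=("top","side"),zb=0,rng=.016):
    G={}
    for n in views:
        im=cv2.imread(files[n]).astype(float).mean(2);im=gaussian_filter(im,.8)
        G[n]=(np.gradient(im,axis=1),np.gradient(im,axis=0))
    def score(n,x,y):
        c=np.vstack([np.c_[x+.033*np.cos(t),y+.033*np.sin(t),0*t+zb+z] for z in(0.003,.112)]+[np.c_[x+.027*np.cos(t),y+.027*np.sin(t),0*t+zb+.122]])
        h=cv2.convexHull(proj(n,c).astype(np.float32))[:,0]
        h2=np.roll(h,-1,0);P=[];N=[]
        for a,b in zip(h,h2):
            L=np.hypot(*(b-a));k=max(int(L*2),1)
            for s in(np.arange(k)+.5)/k:P.append(a+(b-a)*s);N.append(np.array([b[1]-a[1],a[0]-b[0]])/max(L,1e-6)*L/k)
        P=np.array(P).T[::-1];N=np.array(N)
        gx=map_coordinates(G[n][0],P,order=1);gy=map_coordinates(G[n][1],P,order=1)
        return np.abs(gx*N[:,0]+gy*N[:,1]).sum()/np.hypot(*N.T).sum()
    for x0,y0 in g0:
        xs=np.arange(-rng,rng+1e-6,.002)
        S={n:np.array([[score(n,x0+dx,y0+dy) for dy in xs] for dx in xs]) for n in views}
        for nm,s in list(S.items())+([("both",sum(v/v.max() for v in S.values()))] if len(S)>1 else []):
            i,j=np.unravel_index(s.argmax(),s.shape);print(nm,round(x0+xs[i],3),round(y0+xs[j],3),s.max().round(2),np.median(s).round(2))
E
python3 - <<'E'
from fit import *
fitcans(dict(top="pics/top0.png",side="pics/side0.png"),[(.415,.345),(.429,.277),(.415,.209)])
E
```

```text
top 0.421 0.353 13.93 7.82
side 0.413 0.353 7.33 4.36
both 0.413 0.353 1.83 1.14
top 0.435 0.277 12.54 6.83
side 0.435 0.273 7.24 4.76
both 0.433 0.277 1.88 1.17
top 0.417 0.209 13.65 7.28
side 0.413 0.215 9.12 4.8
both 0.417 0.209 1.9 1.06
```

Request:
carry_out([
  {"grip": 0, "dp": [-0.004, -0.016, 0.02], "rotation": [0, 0, 0]},
  {"grip": 0, "dp": [-0.003, -0.013, 0.03], "rotation": [0, 0, 0]},
  {"grip": 0, "dp": [0, -0.006, 0.03], "rotation": [0, 0, 0]},
  {"grip": 0, "dp": [0, 0, 0], "rotation": [0, 0, 0]},
])

```text
time_s: 12.5
tool_pos: [0.4138, 0.2179, 0.2037]
tool_rot: [-179.7, -0.7, 0.6]
force: [-1.1, -1.0, -0.9]
grip_width: 0.0868
```

```bash
python3 to.py .416 .211 .084 0
python3 - <<'E'
from h import *
from fit import *
snap("side","g1",(170,150,310,270),4);snap("top","g1t")
fitcans(dict(side="pics/g1_full.png"),[(.417,.350),(.434,.276),(.416,.211)],("side",),rng=.012)
E
```

```text
dp [0.0007 0.0075 0.1197] rot [-0.28 -0.71  0.55] pos [0.4138 0.2179 0.2037] F [-1.1 -1.  -0.9] t 12.5 w 0.0868 q [ 38.  -5. -65. 108.  -4.  73. -25.]
side 0.413 0.352 7.82 4.79
side 0.434 0.274 7.9 5.2
side 0.412 0.215 9.71 5.75
```

View pics/g1.png

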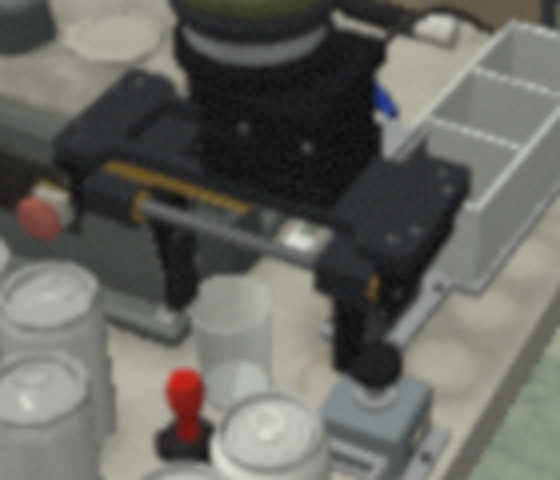

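The open gripper hangs over the counter and can area, and the right can's lid is clear to the lower left of the jaws. I'll descend onto the right can.

Request:
carry_out([
  {"grip": 0, "dp": [0.001, 0.004, 0.02], "rotation": [-0.2, -0.5, 0.4]},
  {"grip": 0, "dp": [0, 0.003, 0.02], "rotation": [0, 0, 0]},
  {"grip": 0, "dp": [0, 0, 0], "rotation": [0, 0, 0]},
])

```text
time_s: 12.85
tool_pos: [0.4237, 0.2085, 0.1729]
tool_rot: [-179.9, -1.1, -0.3]
force: [-1.8, -0.5, -0.3]
grip_width: 0.0872
```

```bash
python3 to.py .416 .212 .084 0
```

```text
dp [-0.0094 -0.0033  0.0887] rot [-0.11 -1.07 -0.35] pos [0.4237 0.2085 0.1729] F [-1.8 -0.5 -0.3] t 12.8 w 0.0872 q [ 38.  -1. -67. 110.  -0.  69. -29.]
```

Request:
carry_out([
  {"grip": 0, "dp": [-0.005, -0.002, 0.015], "rotation": [0, -0.7, -0.2]},
  {"grip": 0, "dp": [-0.004, -0.001, 0.015], "rotation": [0, -0.3, 0]},
  {"grip": 0, "dp": [0, 0, 0.01], "rotation": [0, 0, 0]},
  {"grip": 0, "dp": [0, 0, 0], "rotation": [0, 0, 0]},
])

```text
time_s: 13.18
tool_pos: [0.4224, 0.2088, 0.1393]
tool_rot: [-179.9, -0.6, -0.8]
force: [-0.1, -0.3, 0.6]
grip_width: 0.0872
```

```bash
python3 to.py .416 .212 .084 0
```

```text
dp [-0.007  -0.003   0.0553] rot [-0.12 -0.65 -0.76] pos [0.4224 0.2088 0.1393] F [-0.1 -0.3  0.6] t 13.2 w 0.0872 q [ 37.   4. -67. 113.   4.  66. -33.]
```

Request:
carry_out([
  {"grip": 0, "dp": [-0.009, -0.003, 0], "rotation": [0, -0.4, -0.4]},
  {"grip": 0, "dp": [-0.007, -0.002, 0], "rotation": [0, -0.4, -0.4]},
])

```text
time_s: 13.35
tool_pos: [0.4081, 0.2139, 0.1416]
tool_rot: [-179.8, 0.1, -0.1]
force: [0.1, -0.2, 0.8]
grip_width: 0.0869
```

```bash
python3 to.py .416 .212 .084 0
```

```text
dp [0.008  0.0021 0.0576] rot [-0.24  0.07 -0.07] pos [0.4081 0.2139 0.1416] F [ 0.1 -0.2  0.8] t 13.3 w 0.0869 q [ 38.   2. -68. 113.   1.  66. -31.]
```

Request:
carry_out([
  {"grip": 0, "dp": [0.002, 0.001, 0.015], "rotation": [0, 0, 0]},
  {"grip": 0, "dp": [0, 0, 0.015], "rotation": [0, 0, 0]},
])

```text
time_s: 13.52
tool_pos: [0.4123, 0.2146, 0.1159]
tool_rot: [-179.8, -0.4, -0.0]
force: [0.3, 0.0, 0.1]
grip_width: 0.0867
```

```bash
python3 to.py .416 .212 .084 0
```

```text
dp [0.0034 0.0027 0.0319] rot [-0.17 -0.44 -0.03] pos [0.4123 0.2146 0.1159] F [0.3 0.  0.1] t 13.5 w 0.0867 q [ 36.   5. -68. 115.   6.  63. -35.]
```

Request:
carry_out([
  {"grip": 0, "dp": [0.0, 0.002, 0.012], "rotation": [0, -0.3, 0]},
  {"grip": 0, "dp": [-0.001, 0, 0.012], "rotation": [0, 0, 0]},
  {"grip": 0, "dp": [-0.001, 0, 0.006], "rotation": [0, 0, 0]},
])

```text
time_s: 13.77
tool_pos: [0.411, 0.213, 0.0872]
tool_rot: [-179.9, -0.3, -0.0]
force: [-0.2, 0.0, 0.3]
grip_width: 0.0872
```

```bash
python3 to.py .416 .212 .084 0
```

```text
dp [0.005  0.001  0.0033] rot [-0.08 -0.34 -0.01] pos [0.411  0.213  0.0872] F [-0.2  0.   0.3] t 13.8 w 0.0872 q [ 34.   9. -67. 117.  10.  60. -38.]
```

Now I'll close on the can.

Request:
carry_out([
  {"grip": 0.2, "dp": [0.002, 0, 0.003], "rotation": [0, 0, 0]},
  {"grip": 0.5, "dp": [0.001, 0, 0], "rotation": [0, 0, 0]},
  {"grip": 1, "dp": [0, 0, 0], "rotation": [0, 0, 0]},
  {"grip": 1, "dp": [0, 0, 0], "rotation": [0, 0, 0]},
  {"grip": 1, "dp": [0, 0, 0], "rotation": [0, 0, 0]},
  {"grip": 1, "dp": [0, 0, 0], "rotation": [0, 0, 0]},
], force=30)

```text
time_s: 14.27
tool_pos: [0.4159, 0.2136, 0.0872]
tool_rot: [-179.9, -0.6, 0.0]
force: [0.5, -0.9, -2.3]
grip_width: 0.0658
```

```bash
python3 to.py .416 .212 .084 0
```

```text
dp [0.0001 0.0016 0.0032] rot [-0.05 -0.61  0.02] pos [0.4159 0.2136 0.0872] F [ 0.5 -0.9 -2.3] t 14.3 w 0.0658 q [ 33.  10. -67. 116.  11.  60. -39.]
```

Request:
carry_out([
  {"grip": 1, "dp": [0, 0, -0.01], "rotation": [0, 0, 0]},
  {"grip": 1, "dp": [0, 0, -0.02], "rotation": [0, 0, 0]},
  {"grip": 1, "dp": [0, 0, -0.03], "rotation": [0, 0, 0]},
  {"grip": 1, "dp": [0, 0, -0.03], "rotation": [0, 0, 0]},
  {"grip": 1, "dp": [0, 0, -0.03], "rotation": [0, 0, 0]},
  {"grip": 1, "dp": [0.003, 0, -0.03], "rotation": [0, 0, 0]},
  {"grip": 1, "dp": [0.004, 0, -0.03], "rotation": [0, 0, 0]},
  {"grip": 1, "dp": [0.004, 0, -0.02], "rotation": [0, 0, 0]},
], force=40)

```text
time_s: 14.93
tool_pos: [0.4159, 0.2118, 0.2873]
tool_rot: [179.7, 0.6, 0.3]
force: [0.5, -0.3, -2.5]
grip_width: 0.0654
```

```bash
python3 to.py .442 -.273 .30 -3
python3 - <<'E'
from h import *
from fit import *
snap("top","g2t");snap("side","g2")
o=env.get_obs();p=o["tool_pos"]
f=dict(top="pics/g2t_full.png",side="pics/g2_full.png")
fitcans(f,[(p[0],p[1])],("side",),zb=p[2]-.087,rng=.012)
fitcans(f,[(.417,.350),(.434,.276)],("side",),rng=.012)
E
```

```text
dp [ 0.0238  0.485  -0.0101] rot [0.35 0.6  3.27] pos [0.4159 0.2118 0.2873] F [ 0.5 -0.3 -2.5] t 14.9 w 0.0654 q [ 41.  -7. -65. 100.  -7.  84. -22.]
side 0.416 0.21 13.75 9.32
side 0.413 0.352 7.81 4.79
side 0.434 0.274 10.1 5.92
```

Request:
carry_out([
  {"grip": 1, "dp": [0.003, 0.025, -0.003], "rotation": [0, 0, 0.3]},
  {"grip": 1, "dp": [0.003, 0.037, -0.002], "rotation": [0, 0, 0.3]},
  {"grip": 1, "dp": [0.002, 0.037, -0.001], "rotation": [0, 0, 0.3]},
  {"grip": 1, "dp": [0.002, 0.037, -0.001], "rotation": [0, 0, 0.3]},
  {"grip": 1, "dp": [0.002, 0.037, 0], "rotation": [0, 0, 0.3]},
  {"grip": 1, "dp": [0.002, 0.037, 0], "rotation": [0, 0, 0.3]},
  {"grip": 1, "dp": [0.002, 0.037, 0], "rotation": [0, 0, 0.3]},
  {"grip": 1, "dp": [0.002, 0.037, 0], "rotation": [0, 0, 0.3]},
])

```text
time_s: 15.7
tool_pos: [0.4258, -0.0692, 0.2843]
tool_rot: [-179.9, 1.3, -0.8]
force: [0.8, 0.9, -2.2]
grip_width: 0.0653
```

```bash
python3 to.py .442 -.273 .28 -3
```

```text
dp [0.019  0.2036 0.0036] rot [-0.04  1.27  2.25] pos [ 0.4258 -0.0692  0.2843] F [ 0.8  0.9 -2.2] t 15.7 w 0.0653 q [ 50. -10. -39. 104.  -6.  85.  12.]
```

Request:
carry_out([
  {"grip": 1, "dp": [0.004, 0.037, 0], "rotation": [0, 0.3, 0.4]},
  {"grip": 1, "dp": [0.004, 0.037, 0], "rotation": [0, 0.3, 0.4]},
  {"grip": 1, "dp": [0.004, 0.037, 0], "rotation": [0, 0.3, 0.4]},
  {"grip": 1, "dp": [0.004, 0.037, 0], "rotation": [0, 0.3, 0.4]},
  {"grip": 1, "dp": [0.003, 0.03, 0], "rotation": [0, 0, 0.4]},
  {"grip": 1, "dp": [0, 0.01, 0], "rotation": [0, 0, 0]},
  {"grip": 1, "dp": [0, 0, 0], "rotation": [0, 0, 0]},
])

```text
time_s: 16.28
tool_pos: [0.4289, -0.2711, 0.2675]
tool_rot: [-179.4, 1.3, -3.4]
force: [0.3, -0.9, -3.1]
grip_width: 0.0656
```

```bash
python3 to.py .442 -.273 .28 -3
python3 - <<'E'
from h import *
from fit import *
snap("top","g3t");snap("side","g3")
o=env.get_obs();p=o["tool_pos"]
f=dict(top="pics/g3t_full.png",side="pics/g3_full.png")
fitcans(f,[(p[0],p[1])],("side",),zb=p[2]-.087,rng=.012)
# composite crop
a=cv2.imread(f["top"])[160:250,250:400];b=cv2.imread(f["side"])[60:230,200:360]
a=cv2.resize(a,(600,360),interpolation=2);b=cv2.resize(b,(480,510),interpolation=2)
c=np.zeros((510,1080,3),np.uint8);c[:360,:600]=a;c[:,600:]=b
cv2.imwrite("pics/g3c.png",cv2.resize(c,(800,378)))
E
```

```text
dp [ 0.0129  0.0009 -0.0128] rot [-0.62  1.27 -0.41] pos [ 0.4289 -0.2711  0.2675] F [ 0.3 -0.9 -3.1] t 16.3 w 0.0656 q [ 58.   2. -29.  97.   1.  82.  25.]
side 0.428 -0.278 18.24 10.79
```

View pics/g3c.png

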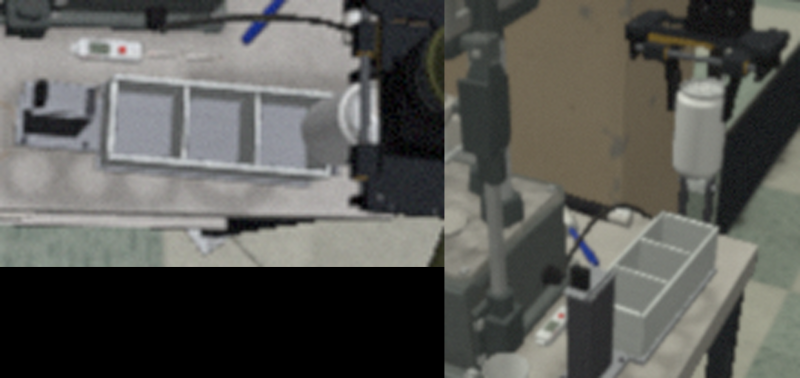

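The can hangs upright in the jaws, beyond the near end of the rack. In the top crop the two dividers are at u≈185 and u≈257, and they give a check on the pocket positions.

Run:
```python
from h import *
f=lambda u,v:(250+u/2.963,160+v/2.963)
a=ray("top",f(184,123),.08);b=ray("top",f(256,130),.08);print(a,b,(a+b)/2,np.hypot(*(a-b)[:2]))
q=np.array([.447,-.1945]);c,s=np.cos(np.radians(-3)),np.sin(np.radians(-3))
def T(x,y,z):return[q[0]+c*x-s*y,q[1]+s*x+c*y,z]
im=cv2.imread("pics/g3t_full.png");im2=cv2.imread("pics/g3_full.png")
out=[]
for n,i,bx,k in(("top",im,(250,165,380,235),6),("side",im2,(230,110,330,230),4)):
    i=cv2.resize(i[bx[1]:bx[3],bx[0]:bx[2]],None,fx=k,fy=k,interpolation=2)
    for L in([(-.04,-.117),(.04,-.117),(.04,.117),(-.04,.117),(-.04,-.117)],[(-.04,.039),(.04,.039)],[(-.04,-.039),(.04,-.039)]):
        cv2.polylines(i,[((proj(n,[T(x,y,.08) for x,y in L])-bx[:2]+.5)*k).astype(int)],0,(0,0,255),1)
    out.append(i)
c=np.zeros((480,1180,3),np.uint8);c[:420,:780]=out[0];c[:480,780:]=out[1]
cv2.imwrite("pics/rk.png",cv2.resize(c,(800,325),interpolation=cv2.INTER_AREA))
```

```text
[ 0.44895977 -0.15532776  0.08      ] [ 0.44347911 -0.23335756  0.08      ] [ 0.44621944 -0.19434266  0.08      ] 0.07822204109581529
```

View pics/rk.png

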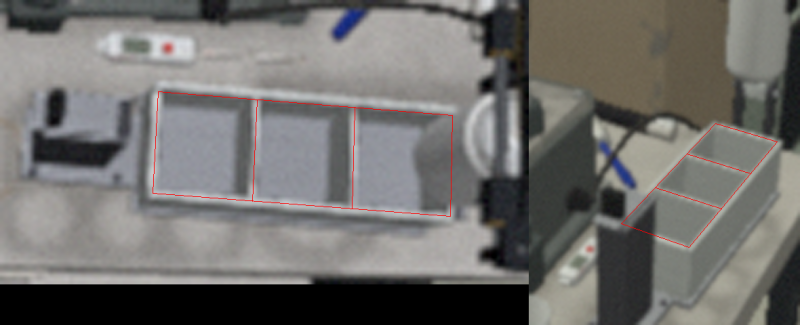

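The wireframe of a rack at (0.447, −0.1945), yaw −3°, overlays both views exactly. That puts slot_0 at (0.443, −0.272).

Request:
carry_out([
  {"grip": 1, "dp": [0.008, 0.0, 0.02], "rotation": [-0.3, 0.6, -0.2]},
  {"grip": 1, "dp": [0.006, 0.0, 0.025], "rotation": [-0.2, 0.5, -0.2]},
  {"grip": 1, "dp": [0, 0, 0.02], "rotation": [0, 0, 0]},
  {"grip": 1, "dp": [0, 0, 0], "rotation": [0, 0, 0]},
])

```text
time_s: 16.72
tool_pos: [0.4457, -0.2587, 0.2015]
tool_rot: [-179.8, -0.0, -2.1]
force: [-0.5, 0.7, -3.7]
grip_width: 0.0655
```

```bash
python3 to.py .443 -.271 .180 -3
python3 - <<'E'
from h import *
from fit import *
snap("top","g4t");snap("side","g4")
o=env.get_obs();p=o["tool_pos"]
f=dict(top="pics/g4t_full.png",side="pics/g4_full.png")
fitcans(f,[(p[0],p[1])],zb=p[2]-.087,rng=.012)
E
```

```text
dp [-0.0023  0.0124  0.0214] rot [-0.22  0.    0.88] pos [ 0.4457 -0.2587  0.2015] F [-0.5  0.7 -3.7] t 16.7 w 0.0655 q [ 57.   4. -31. 103.   2.  74.  23.]
top 0.45 -0.248 9.82 6.24
side 0.446 -0.264 16.56 10.53
both 0.446 -0.266 1.78 1.25
```

Request:
carry_out([
  {"grip": 1, "dp": [-0.002, 0.008, 0.0], "rotation": [-0.2, 0, 0.5]},
  {"grip": 1, "dp": [-0.001, 0.004, 0.015], "rotation": [0, 0, 0.3]},
  {"grip": 1, "dp": [0, 0, 0], "rotation": [0, 0, 0]},
])

```text
time_s: 17.07
tool_pos: [0.4467, -0.2721, 0.1952]
tool_rot: [179.5, -0.6, -2.8]
force: [-0.2, -0.1, -3.7]
grip_width: 0.0657
```

```bash
python3 to.py .443 -.270 .150 -3
```

```text
dp [-0.0043 -0.0023  0.0452] rot [ 0.47 -0.62  0.21] pos [ 0.4467 -0.2721  0.1952] F [-0.2 -0.1 -3.7] t 17.1 w 0.0657 q [ 57.   5. -30. 103.   3.  72.  23.]
```

Request:
carry_out([
  {"grip": 1, "dp": [-0.003, -0.002, 0.008], "rotation": [0.4, -0.4, 0.2]},
  {"grip": 1, "dp": [-0.002, -0.001, 0.008], "rotation": [0.1, -0.2, 0]},
])

```text
time_s: 17.23
tool_pos: [0.444, -0.2705, 0.183]
tool_rot: [179.8, -0.3, -3.1]
force: [-0.8, -1.3, -3.5]
grip_width: 0.0658
```

```bash
python3 to.py .443 -.270 .150 -3
```

```text
dp [-0.0012 -0.0005  0.033 ] rot [ 0.18 -0.33 -0.06] pos [ 0.444  -0.2705  0.183 ] F [-0.8 -1.3 -3.5] t 17.2 w 0.0658 q [ 57.   5. -30. 104.   3.  71.  23.]
```

Request:
carry_out([
  {"grip": 1, "dp": [-0.001, 0, 0.008], "rotation": [0.1, -0.2, 0]},
  {"grip": 1, "dp": [0, 0, 0.008], "rotation": [0, 0, 0]},
  {"grip": 1, "dp": [0, 0, 0.008], "rotation": [0, 0, 0]},
  {"grip": 1, "dp": [0, 0, 0.006], "rotation": [0, 0, 0]},
])

```text
time_s: 17.57
tool_pos: [0.4433, -0.2706, 0.1515]
tool_rot: [179.9, -0.2, -3.1]
force: [-0.8, -0.3, -3.8]
grip_width: 0.0657
```

```bash
python3 to.py .443 -.270 .100 -3
```

```text
dp [-0.0005 -0.0007  0.0515] rot [ 0.13 -0.18 -0.07] pos [ 0.4433 -0.2706  0.1515] F [-0.8 -0.3 -3.8] t 17.6 w 0.0657 q [ 57.   7. -30. 106.   4.  68.  22.]
```

The can is in the pocket with no contact. I'll lower to the floor.

Request:
carry_out([
  {"grip": 1, "dp": [0, 0, 0.01], "rotation": [0, 0, 0]},
  {"grip": 1, "dp": [0, 0, 0.012], "rotation": [0, 0, 0]},
  {"grip": 1, "dp": [0, 0, 0.012], "rotation": [0, 0, 0]},
  {"grip": 1, "dp": [0, 0, 0.01], "rotation": [0, 0, 0]},
  {"grip": 1, "dp": [0, 0, 0.003], "rotation": [0, 0, 0]},
])

```text
time_s: 17.98
tool_pos: [0.4427, -0.27, 0.0985]
tool_rot: [180.0, -0.1, -3.1]
force: [-0.5, 0.2, -3.0]
grip_width: 0.0658
```

```bash
python3 to.py .443 -.270 .098 -3
```

```text
dp [0.0003 0.     0.0005] rot [ 0.04 -0.08 -0.05] pos [ 0.4427 -0.27    0.0985] F [-0.5  0.2 -3. ] t 18.0 w 0.0658 q [ 56.  10. -30. 109.   6.  62.  21.]
```

Request:
carry_out([
  {"grip": 1, "dp": [0, 0, 0.002], "rotation": [0, 0, 0]},
  {"grip": 0.6, "dp": [0, 0, 0], "rotation": [0, 0, 0]},
  {"grip": 0.2, "dp": [0, 0, 0], "rotation": [0, 0, 0]},
  {"grip": 0, "dp": [0, 0, 0], "rotation": [0, 0, 0]},
  {"grip": 0, "dp": [0, 0, 0], "rotation": [0, 0, 0]},
  {"grip": 0, "dp": [0, 0, 0], "rotation": [0, 0, 0]},
])

```text
time_s: 18.48
tool_pos: [0.4455, -0.2713, 0.0987]
tool_rot: [179.8, -0.4, -3.0]
force: [0.4, -1.1, -0.3]
grip_width: 0.0821
```

```bash
python3 to.py .443 -.270 .098 -3
```

```text
dp [-0.0026 -0.0011  0.0007] rot [ 0.2  -0.38 -0.03] pos [ 0.4455 -0.2713  0.0987] F [ 0.4 -1.1 -0.3] t 18.5 w 0.0821 q [ 56.  10. -30. 109.   6.  62.  21.]
```

Request:
carry_out([
  {"grip": 0, "dp": [-0.002, 0, -0.01], "rotation": [0, 0, 0]},
  {"grip": 0, "dp": [0, 0, -0.02], "rotation": [0, 0, 0]},
  {"grip": 0, "dp": [0, 0, -0.03], "rotation": [0, 0, 0]},
  {"grip": 0, "dp": [0, 0, -0.035], "rotation": [0, 0, 0]},
  {"grip": 0, "dp": [0, 0, -0.035], "rotation": [0, 0, 0]},
  {"grip": 0, "dp": [0, -0.02, -0.025], "rotation": [0, 0, 0]},
  {"grip": 0, "dp": [-0.002, -0.035, 0], "rotation": [0, 0, 0]},
  {"grip": 0, "dp": [-0.002, -0.038, 0], "rotation": [0, 0, 0]},
])

```text
time_s: 19.15
tool_pos: [0.4413, -0.183, 0.2669]
tool_rot: [179.7, -0.6, -3.8]
force: [0.6, 0.9, -0.4]
grip_width: 0.0868
```

Request:
carry_out([
  {"grip": 0, "dp": [-0.002, -0.038, 0], "rotation": [0, 0, -0.3]},
  {"grip": 0, "dp": [-0.002, -0.038, 0], "rotation": [0, 0, -0.3]},
  {"grip": 0, "dp": [-0.002, -0.038, 0], "rotation": [0, 0, -0.3]},
  {"grip": 0, "dp": [-0.002, -0.038, 0], "rotation": [0, 0, -0.3]},
  {"grip": 0, "dp": [-0.002, -0.038, 0], "rotation": [0, 0, -0.3]},
  {"grip": 0, "dp": [-0.001, -0.038, 0], "rotation": [0, 0, -0.3]},
  {"grip": 0, "dp": [0, -0.038, 0], "rotation": [0, 0, -0.3]},
  {"grip": 0, "dp": [0, -0.02, 0], "rotation": [0, 0, -0.3]},
])

```text
time_s: 19.82
tool_pos: [0.4432, 0.1206, 0.2744]
tool_rot: [178.9, -1.6, -1.2]
force: [-0.4, 0.3, -0.1]
grip_width: 0.0874
```

```bash
python3 to.py .434 .276 .20 0
python3 - <<'E'
from h import *
from fit import *
snap("top","g5t");snap("side","g5")
f=dict(top="pics/g5t_full.png",side="pics/g5_full.png")
fitcans(f,[(.417,.350),(.434,.276)],rng=.016)
fitcans(f,[(.443,-.272)],zb=.01,rng=.012)
E
```

```text
dp [-0.0144 -0.1566  0.0712] rot [ 1.07 -1.57 -1.17] pos [0.4432 0.1206 0.2744] F [-0.4  0.3 -0.1] t 19.8 w 0.0874 q [ 42. -10. -55. 103.  -7.  81. -12.]
top 0.421 0.352 14.67 8.39
side 0.413 0.352 7.74 4.44
both 0.413 0.354 1.82 1.15
top 0.434 0.278 16.62 7.89
side 0.434 0.274 10.04 5.22
both 0.434 0.276 1.86 1.01
top 0.439 -0.264 13.06 10.4
side 0.441 -0.274 11.07 7.17
both 0.439 -0.266 1.95 1.46
```

Request:
carry_out([
  {"grip": 0, "dp": [-0.003, -0.035, 0.01], "rotation": [0.2, -0.4, -0.3]},
  {"grip": 0, "dp": [-0.003, -0.035, 0.01], "rotation": [0.2, -0.4, -0.3]},
  {"grip": 0, "dp": [-0.003, -0.035, 0.01], "rotation": [0.2, -0.4, -0.3]},
  {"grip": 0, "dp": [-0.003, -0.03, 0.01], "rotation": [0.2, -0.4, -0.3]},
  {"grip": 0, "dp": [0, 0, 0.01], "rotation": [0, 0, 0]},
])

```text
time_s: 20.33
tool_pos: [0.4378, 0.2535, 0.2258]
tool_rot: [179.4, -0.6, -0.5]
force: [-1.0, 0.0, 0.5]
grip_width: 0.0868
```

```bash
python3 to.py .434 .276 .15 0
```

```text
dp [-0.0048 -0.0232  0.0755] rot [ 0.59 -0.63 -0.5 ] pos [0.4378 0.2535 0.2258] F [-1.   0.   0.5] t 20.3 w 0.0868 q [ 33.   6. -70. 101.   7.  76. -39.]
```

Request:
carry_out([
  {"grip": 0, "dp": [-0.002, -0.01, 0.015], "rotation": [0.3, -0.3, -0.2]},
  {"grip": 0, "dp": [-0.002, -0.01, 0.02], "rotation": [0.2, -0.2, -0.2]},
  {"grip": 0, "dp": [-0.002, -0.003, 0.02], "rotation": [0, 0, 0]},
])

```text
time_s: 20.58
tool_pos: [0.4353, 0.275, 0.1708]
tool_rot: [179.9, -0.3, -0.2]
force: [-0.2, -0.4, 1.1]
grip_width: 0.0873
```

```bash
python3 to.py .434 .277 .085 0
```

```text
dp [-0.0018 -0.0022  0.0858] rot [ 0.11 -0.33 -0.19] pos [0.4353 0.275  0.1708] F [-0.2 -0.4  1.1] t 20.6 w 0.0873 q [ 27.  13. -69. 105.  13.  71. -45.]
```

Request:
carry_out([
  {"grip": 0, "dp": [-0.002, -0.002, 0.015], "rotation": [0, -0.2, 0]},
  {"grip": 0, "dp": [-0.001, -0.001, 0.015], "rotation": [0, 0, 0]},
  {"grip": 0, "dp": [-0.001, 0, 0.015], "rotation": [0, 0, 0]},
])

```text
time_s: 20.83
tool_pos: [0.4325, 0.2739, 0.1225]
tool_rot: [179.7, -0.1, -0.4]
force: [0.0, -0.5, -0.3]
grip_width: 0.0871
```

```bash
python3 to.py .434 .277 .085 0
```

```text
dp [ 0.0015 -0.0033  0.0375] rot [ 0.35 -0.07 -0.37] pos [0.4325 0.2739 0.1225] F [ 0.  -0.5 -0.3] t 20.8 w 0.0871 q [ 24.  16. -67. 108.  17.  67. -49.]
```

Request:
carry_out([
  {"grip": 0, "dp": [0, -0.003, 0.012], "rotation": [0.3, 0, -0.3]},
  {"grip": 0, "dp": [0, -0.001, 0.012], "rotation": [0, 0, 0]},
  {"grip": 0, "dp": [0, 0, 0.008], "rotation": [0, 0, 0]},
  {"grip": 0.2, "dp": [0, 0, 0.003], "rotation": [0, 0, 0]},
])

```text
time_s: 21.17
tool_pos: [0.4335, 0.2725, 0.0827]
tool_rot: [179.7, 0.1, -0.3]
force: [0.9, -1.0, -0.5]
grip_width: 0.0846
```

Request:
carry_out([
  {"grip": 0.4, "dp": [0, 0, 0.001], "rotation": [0, 0, 0]},
  {"grip": 1, "dp": [0, 0, 0.0], "rotation": [0, 0, 0]},
  {"grip": 1, "dp": [0, 0, 0], "rotation": [0, 0, 0]},
  {"grip": 1, "dp": [0, 0, 0], "rotation": [0, 0, 0]},
  {"grip": 1, "dp": [0, 0, 0], "rotation": [0, 0, 0]},
  {"grip": 1, "dp": [0, 0, 0], "rotation": [0, 0, 0]},
], force=35)

```text
time_s: 21.67
tool_pos: [0.4342, 0.2717, 0.082]
tool_rot: [179.6, 0.0, -0.4]
force: [0.5, -0.1, -4.4]
grip_width: 0.0653
```

Request:
carry_out([
  {"grip": 1, "dp": [0, 0, -0.01], "rotation": [0, 0, 0]},
  {"grip": 1, "dp": [0, 0, -0.025], "rotation": [0, 0, 0]},
  {"grip": 1, "dp": [0, 0, -0.035], "rotation": [0, 0, 0]},
  {"grip": 1, "dp": [0, 0, -0.035], "rotation": [0, 0, 0]},
  {"grip": 1, "dp": [0, 0, -0.035], "rotation": [0, 0, 0]},
  {"grip": 1, "dp": [0, 0, -0.035], "rotation": [0, 0, 0]},
  {"grip": 1, "dp": [0, 0.015, -0.03], "rotation": [0, 0, 0]},
  {"grip": 1, "dp": [0, 0.03, 0], "rotation": [0, 0, 0]},
], force=40)

```text
time_s: 22.33
tool_pos: [0.4281, 0.2348, 0.2971]
tool_rot: [179.7, 0.5, 0.7]
force: [1.6, 0.7, -3.0]
grip_width: 0.0654
```

Request:
carry_out([
  {"grip": 1, "dp": [0.001, 0.036, 0], "rotation": [0, 0, 0.3]},
  {"grip": 1, "dp": [0.001, 0.036, 0], "rotation": [0, 0, 0.3]},
  {"grip": 1, "dp": [0.001, 0.036, 0], "rotation": [0, 0, 0.3]},
  {"grip": 1, "dp": [0.001, 0.036, 0], "rotation": [0, 0, 0.3]},
  {"grip": 1, "dp": [0.001, 0.036, 0], "rotation": [0, 0, 0.3]},
  {"grip": 1, "dp": [0.001, 0.036, 0], "rotation": [0, 0, 0.3]},
  {"grip": 1, "dp": [0.001, 0.036, 0], "rotation": [0, 0, 0.3]},
  {"grip": 1, "dp": [0.001, 0.036, 0], "rotation": [0, 0, 0.3]},
])

```text
time_s: 23.0
tool_pos: [0.4345, -0.0535, 0.3083]
tool_rot: [179.2, -0.4, -0.5]
force: [0.6, -0.3, -2.7]
grip_width: 0.0656
```

```bash
python3 to.py .447 -.197 .27 -3
```

```text
dp [0.0133 0.1428 0.0405] rot [ 0.81 -0.46  2.53] pos [ 0.4345 -0.0535  0.3083] F [ 0.6 -0.3 -2.7] t 23.0 w 0.0656 q [ 52. -11. -42. 102.  -7.  86.  11.]
```

Request:
carry_out([
  {"grip": 1, "dp": [0.003, 0.035, 0], "rotation": [0.2, -0.1, 0.6]},
  {"grip": 1, "dp": [0.003, 0.035, 0], "rotation": [0.2, -0.1, 0.6]},
  {"grip": 1, "dp": [0.003, 0.035, 0.01], "rotation": [0.2, -0.1, 0.6]},
  {"grip": 1, "dp": [0.003, 0.022, 0.02], "rotation": [0.2, -0.1, 0.6]},
  {"grip": 1, "dp": [0, 0, 0.02], "rotation": [0, 0, 0]},
  {"grip": 1, "dp": [0, 0, 0.02], "rotation": [0, 0, 0]},
  {"grip": 1, "dp": [0, 0, 0], "rotation": [0, 0, 0]},
])

```text
time_s: 23.58
tool_pos: [0.4419, -0.1953, 0.2418]
tool_rot: [179.7, -0.3, -3.5]
force: [-1.4, 0.1, -3.9]
grip_width: 0.0654
```

```bash
python3 to.py .447 -.197 .178 -3
python3 - <<'E'
from h import *
from fit import *
snap("top","g6t");snap("side","g6")
o=env.get_obs();p=o["tool_pos"]
f=dict(top="pics/g6t_full.png",side="pics/g6_full.png")
fitcans(f,[(p[0],p[1])],zb=p[2]-.082,rng=.012)
E
```

```text
dp [0.0048 0.001  0.0638] rot [ 0.33 -0.32 -0.46] pos [ 0.4419 -0.1953  0.2418] F [-1.4  0.1 -3.9] t 23.6 w 0.0654 q [ 57.  -2. -35. 104.  -1.  78.  18.]
top 0.442 -0.191 7.06 5.17
side 0.44 -0.187 18.37 8.8
both 0.442 -0.191 2.0 1.23
```

Request:
carry_out([
  {"grip": 1, "dp": [0.003, 0.002, 0.015], "rotation": [0.2, -0.2, -0.2]},
  {"grip": 1, "dp": [0.002, 0.002, 0.02], "rotation": [0.1, -0.1, -0.2]},
  {"grip": 1, "dp": [0, 0, 0.018], "rotation": [0, 0, 0]},
])

```text
time_s: 23.93
tool_pos: [0.4558, -0.2, 0.199]
tool_rot: [179.4, -1.1, -2.7]
force: [0.1, -0.2, -3.5]
grip_width: 0.0656
```

```bash
python3 to.py .447 -.199 .145 -3
```

```text
dp [-0.0099 -0.0012  0.0538] rot [ 0.62 -1.13  0.28] pos [ 0.4558 -0.2     0.199 ] F [ 0.1 -0.2 -3.5] t 23.9 w 0.0656 q [ 56.   1. -36. 106.   1.  72.  17.]
```

Request:
carry_out([
  {"grip": 1, "dp": [-0.007, -0.001, 0.008], "rotation": [0.4, -0.7, 0.2]},
  {"grip": 1, "dp": [-0.003, 0, 0.008], "rotation": [0.2, -0.4, 0]},
])

```text
time_s: 24.1
tool_pos: [0.4465, -0.1971, 0.1817]
tool_rot: [-180.0, 0.0, -2.7]
force: [-1.0, 0.2, -3.3]
grip_width: 0.0657
```

```bash
python3 to.py .447 -.199 .145 -3
```

```text
dp [0.0006 0.0019 0.0367] rot [-0.05  0.01  0.26] pos [ 0.4465 -0.1971  0.1817] F [-1.   0.2 -3.3] t 24.1 w 0.0657 q [ 57.   2. -36. 108.   1.  71.  17.]
```

Request:
carry_out([
  {"grip": 1, "dp": [0, 0.002, 0.008], "rotation": [0, 0, 0.2]},
  {"grip": 1, "dp": [0, 0, 0.008], "rotation": [0, 0, 0]},
  {"grip": 1, "dp": [0, 0, 0.006], "rotation": [0, 0, 0]},
])

```text
time_s: 24.35
tool_pos: [0.4469, -0.1992, 0.1591]
tool_rot: [180.0, -0.0, -2.9]
force: [-0.0, 0.5, -4.2]
grip_width: 0.0655
```

```bash
python3 to.py .447 -.199 .145 -3
```

```text
dp [ 0.0001 -0.0002  0.0141] rot [ 0.   -0.04  0.09] pos [ 0.4469 -0.1992  0.1591] F [-0.   0.5 -4.2] t 24.4 w 0.0655 q [ 56.   3. -36. 109.   2.  68.  17.]
```

Request:
carry_out([
  {"grip": 1, "dp": [0, 0, 0.008], "rotation": [0, 0, 0]},
  {"grip": 1, "dp": [0, 0, 0.008], "rotation": [0, 0, 0]},
  {"grip": 1, "dp": [0, 0, 0.008], "rotation": [0, 0, 0]},
])

```text
time_s: 24.6
tool_pos: [0.448, -0.1997, 0.1342]
tool_rot: [179.9, -0.2, -2.9]
force: [0.5, -0.2, -2.5]
grip_width: 0.066
```

```bash
python3 to.py .447 -.199 .0925 -3
```

```text
dp [-0.0012 -0.0007  0.0417] rot [ 0.09 -0.19  0.08] pos [ 0.448  -0.1997  0.1342] F [ 0.5 -0.2 -2.5] t 24.6 w 0.066 q [ 56.   5. -36. 111.   3.  65.  16.]
```

Request:
carry_out([
  {"grip": 1, "dp": [-0.001, 0, 0.01], "rotation": [0, 0, 0]},
  {"grip": 1, "dp": [0, 0, 0.01], "rotation": [0, 0, 0]},
  {"grip": 1, "dp": [0, 0, 0.01], "rotation": [0, 0, 0]},
  {"grip": 1, "dp": [0, 0, 0.008], "rotation": [0, 0, 0]},
  {"grip": 1, "dp": [0, 0, 0.003], "rotation": [0, 0, 0]},
])

```text
time_s: 25.02
tool_pos: [0.4477, -0.1996, 0.0908]
tool_rot: [179.9, -0.2, -2.9]
force: [-12.9, 5.5, 44.8]
grip_width: 0.0656
```

```bash
python3 to.py .447 -.199 .0925 -3
```

```text
dp [-0.0007 -0.0006 -0.0017] rot [ 0.1  -0.18  0.1 ] pos [ 0.4477 -0.1996  0.0908] F [-12.9   5.5  44.8] t 25.0 w 0.0656 q [ 55.   8. -36. 113.   5.  60.  14.]
```

On the floor. Release and go back for the last can.

Request:
carry_out([
  {"grip": 0.7, "dp": [0, 0, -0.001], "rotation": [0, 0, 0]},
  {"grip": 0.3, "dp": [0, 0, 0], "rotation": [0, 0, 0]},
  {"grip": 0, "dp": [0, 0, 0], "rotation": [0, 0, 0]},
  {"grip": 0, "dp": [0, 0, 0], "rotation": [0, 0, 0]},
  {"grip": 0, "dp": [0, 0, 0], "rotation": [0, 0, 0]},
  {"grip": 0, "dp": [0, 0, -0.01], "rotation": [0, 0, 0]},
  {"grip": 0, "dp": [0, 0, -0.02], "rotation": [0, 0, 0]},
  {"grip": 0, "dp": [0, 0, -0.03], "rotation": [0, 0, 0]},
])

```text
time_s: 25.68
tool_pos: [0.4456, -0.1982, 0.1495]
tool_rot: [-179.8, 0.2, -2.9]
force: [0.0, -0.8, -0.3]
grip_width: 0.0862
```

Request:
carry_out([
  {"grip": 0, "dp": [0, 0, -0.035], "rotation": [0, 0, 0]},
  {"grip": 0, "dp": [0, 0, -0.035], "rotation": [0, 0, 0]},
  {"grip": 0, "dp": [0, -0.01, -0.035], "rotation": [0, 0, 0]},
  {"grip": 0, "dp": [0, -0.03, -0.01], "rotation": [0, 0, 0]},
  {"grip": 0, "dp": [-0.001, -0.037, 0], "rotation": [0, 0, 0]},
  {"grip": 0, "dp": [-0.002, -0.037, 0], "rotation": [0, 0, 0]},
  {"grip": 0, "dp": [-0.002, -0.037, 0], "rotation": [0, 0, 0]},
  {"grip": 0, "dp": [-0.002, -0.037, 0], "rotation": [0, 0, 0]},
])

```text
time_s: 26.35
tool_pos: [0.4521, -0.0138, 0.2841]
tool_rot: [179.6, -0.9, -3.9]
force: [-14.8, -5.2, 1.7]
grip_width: 0.0867
```

Request:
carry_out([
  {"grip": 0, "dp": [-0.002, -0.037, 0], "rotation": [0, 0, -0.3]},
  {"grip": 0, "dp": [-0.002, -0.037, 0], "rotation": [0, 0, -0.3]},
  {"grip": 0, "dp": [-0.002, -0.037, 0], "rotation": [0, 0, -0.3]},
  {"grip": 0, "dp": [-0.002, -0.037, 0], "rotation": [0, 0, -0.3]},
])

```text
time_s: 26.68
tool_pos: [0.4513, 0.141, 0.2862]
tool_rot: [179.2, -1.2, -2.8]
force: [0.2, -0.6, 0.4]
grip_width: 0.087
```

```bash
python3 to.py .416 .353 .20 0
python3 - <<'E'
from h import *
from fit import *
snap("top","g7t");snap("side","g7")
f=dict(top="pics/g7t_full.png",side="pics/g7_full.png")
fitcans(f,[(.416,.352)],rng=.016)
fitcans(f,[(.443,-.272),(.447,-.195)],zb=.01,rng=.012)
a=cv2.imread(f["top"])[150:245,130:390];b=cv2.imread(f["side"])[140:360,160:340]
a=cv2.resize(a,(520,190),interpolation=2);b=cv2.resize(b,(540,660),interpolation=2)
c=np.zeros((660,1060,3),np.uint8);c[:190,:520]=a;c[:,520:]=b
cv2.imwrite("pics/g7c.png",cv2.resize(c,(800,498)))
E
```

```text
dp [-0.0472 -0.2112  0.0823] rot [ 0.82 -1.16 -2.77] pos [0.4513 0.141  0.2862] F [ 0.2 -0.6  0.4] t 26.7 w 0.087 q [ 44.  -7. -59. 100.  -5.  82. -18.]
top 0.422 0.352 16.54 8.71
side 0.414 0.352 8.87 4.07
both 0.42 0.348 1.69 0.98
top 0.435 -0.276 12.66 9.78
side 0.439 -0.268 10.3 7.0
both 0.439 -0.268 1.92 1.48
top 0.443 -0.185 14.51 9.81
side 0.459 -0.183 7.12 5.04
both 0.443 -0.185 1.78 1.4
```

View pics/g7c.png

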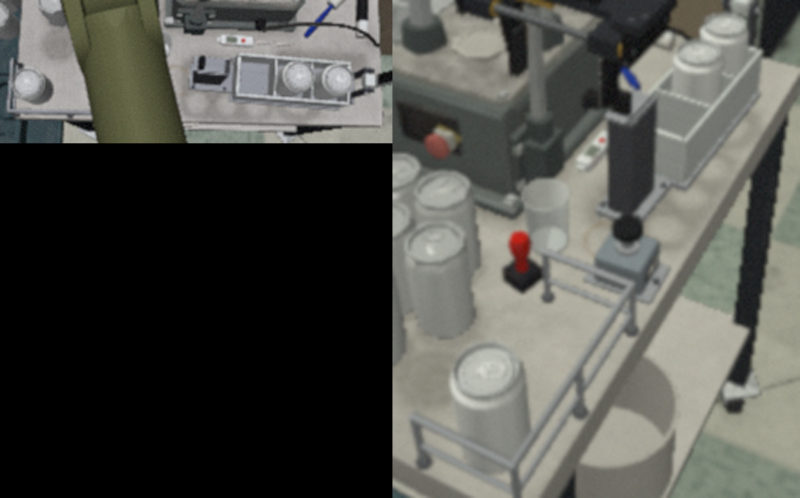

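Two cans stand in the rack, and the third is still at about (0.418, 0.351). A 15 N reading near y≈0, x≈0.45 suggests the gripper brushed the machine's column, so I'll pass there at a smaller x.

Request:
carry_out([
  {"grip": 0, "dp": [-0.006, -0.035, 0.006], "rotation": [0.2, -0.2, -0.4]},
  {"grip": 0, "dp": [-0.006, -0.035, 0.006], "rotation": [0.2, -0.2, -0.4]},
  {"grip": 0, "dp": [-0.006, -0.035, 0.006], "rotation": [0.2, -0.2, -0.4]},
  {"grip": 0, "dp": [-0.006, -0.035, 0.01], "rotation": [0.2, -0.2, -0.4]},
  {"grip": 0, "dp": [-0.006, -0.035, 0.01], "rotation": [0, -0.2, -0.4]},
  {"grip": 0, "dp": [-0.002, -0.02, 0.01], "rotation": [0, 0, -0.3]},
])

```text
time_s: 27.28
tool_pos: [0.4288, 0.3408, 0.242]
tool_rot: [179.9, -1.0, -0.6]
force: [-0.3, -0.4, 0.6]
grip_width: 0.0872
```

```bash
python3 to.py .418 .352 .17 0
```

```text
dp [-0.0122 -0.0113  0.0718] rot [ 0.14 -1.01 -0.59] pos [0.4288 0.3408 0.242 ] F [-0.3 -0.4  0.6] t 27.3 w 0.0872 q [ 20.  16. -72.  95.  16.  80. -54.]
```

Request:
carry_out([
  {"grip": 0, "dp": [-0.008, -0.008, 0.02], "rotation": [0, -0.5, -0.3]},
  {"grip": 0, "dp": [-0.005, -0.002, 0.025], "rotation": [0, -0.3, -0.2]},
  {"grip": 0, "dp": [-0.001, 0, 0.02], "rotation": [0, 0, 0]},
  {"grip": 0, "dp": [-0.001, 0, 0.01], "rotation": [0, 0, 0]},
])

```text
time_s: 27.62
tool_pos: [0.4126, 0.3587, 0.1662]
tool_rot: [-179.7, -0.1, 0.5]
force: [-0.9, -1.3, -0.7]
grip_width: 0.0868
```

```bash
python3 to.py .418 .352 .085 0
```

```text
dp [0.0052 0.0072 0.0811] rot [-0.27 -0.14  0.51] pos [0.4126 0.3587 0.1662] F [-0.9 -1.3 -0.7] t 27.6 w 0.0868 q [ 15.  20. -69. 101.  20.  73. -58.]
```

Request:
carry_out([
  {"grip": 0, "dp": [0.003, 0.005, 0.015], "rotation": [-0.2, 0, 0.4]},
  {"grip": 0, "dp": [0.001, 0.002, 0.015], "rotation": [0, 0, 0]},
  {"grip": 0, "dp": [0, 0, 0.012], "rotation": [0, 0, 0]},
])

```text
time_s: 27.87
tool_pos: [0.419, 0.3504, 0.1231]
tool_rot: [-180.0, -0.3, -0.0]
force: [0.2, 0.0, 0.2]
grip_width: 0.0869
```

```bash
python3 to.py .418 .352 .085 0
```

```text
dp [-0.0012 -0.0016  0.0381] rot [-0.01 -0.31 -0.03] pos [0.419  0.3504 0.1231] F [0.2 0.  0.2] t 27.9 w 0.0869 q [ 14.  23. -67. 104.  23.  69. -60.]
```

Request:
carry_out([
  {"grip": 0, "dp": [-0.001, -0.001, 0.012], "rotation": [0, -0.2, 0]},
  {"grip": 0, "dp": [0, -0.001, 0.012], "rotation": [0, 0, 0]},
  {"grip": 0, "dp": [0, 0, 0.008], "rotation": [0, 0, 0]},
  {"grip": 0.2, "dp": [0, 0, 0.003], "rotation": [0, 0, 0]},
])

```text
time_s: 28.2
tool_pos: [0.4203, 0.3495, 0.0841]
tool_rot: [179.9, -0.1, -0.3]
force: [-0.2, -0.1, -0.6]
grip_width: 0.0847
```

Request:
carry_out([
  {"grip": 0.4, "dp": [0, 0, 0], "rotation": [0, 0, 0]},
  {"grip": 1, "dp": [0, 0, 0.0], "rotation": [0, 0, 0]},
  {"grip": 1, "dp": [0, 0, 0], "rotation": [0, 0, 0]},
  {"grip": 1, "dp": [0, 0, 0], "rotation": [0, 0, 0]},
  {"grip": 1, "dp": [0, 0, 0], "rotation": [0, 0, 0]},
  {"grip": 1, "dp": [0, 0, 0], "rotation": [0, 0, 0]},
], force=35)

```text
time_s: 28.7
tool_pos: [0.4204, 0.3498, 0.0842]
tool_rot: [179.9, -0.1, -0.3]
force: [0.0, -0.4, -2.5]
grip_width: 0.0655
```

Request:
carry_out([
  {"grip": 1, "dp": [0, 0, -0.01], "rotation": [0, 0, 0]},
  {"grip": 1, "dp": [0, 0, -0.025], "rotation": [0, 0, 0]},
  {"grip": 1, "dp": [0, 0, -0.035], "rotation": [0, 0, 0]},
  {"grip": 1, "dp": [0, 0, -0.035], "rotation": [0, 0, 0]},
  {"grip": 1, "dp": [0, 0, -0.035], "rotation": [0, 0, 0]},
  {"grip": 1, "dp": [0, 0, -0.035], "rotation": [0, 0, 0]},
  {"grip": 1, "dp": [0, 0.015, -0.03], "rotation": [0, 0, 0]},
  {"grip": 1, "dp": [0, 0.03, 0], "rotation": [0, 0, 0]},
], force=40)

```text
time_s: 29.37
tool_pos: [0.4135, 0.31, 0.2996]
tool_rot: [180.0, 0.4, 0.6]
force: [-0.4, 0.2, -2.2]
grip_width: 0.0655
```

Request:
carry_out([
  {"grip": 1, "dp": [0, 0.036, 0], "rotation": [0, 0, 0.2]},
  {"grip": 1, "dp": [0, 0.036, 0], "rotation": [0, 0, 0.2]},
  {"grip": 1, "dp": [0, 0.036, 0], "rotation": [0, 0, 0.2]},
  {"grip": 1, "dp": [0, 0.036, 0], "rotation": [0, 0, 0.2]},
  {"grip": 1, "dp": [0, 0.036, 0], "rotation": [0, 0, 0.2]},
  {"grip": 1, "dp": [0, 0.036, 0], "rotation": [0, 0, 0.2]},
  {"grip": 1, "dp": [0, 0.036, 0], "rotation": [0, 0, 0.2]},
  {"grip": 1, "dp": [0, 0.036, 0], "rotation": [0, 0, 0.2]},
])

```text
time_s: 30.03
tool_pos: [0.4115, 0.0207, 0.3068]
tool_rot: [179.6, -0.5, -0.0]
force: [0.9, 0.4, -3.4]
grip_width: 0.0654
```

```bash
python3 to.py .43 -.1186 .29 -3
```

```text
dp [0.0184 0.1391 0.018 ] rot [ 0.42 -0.48  2.95] pos [0.4115 0.0207 0.3068] F [ 0.9  0.4 -3.4] t 30.0 w 0.0654 q [ 44. -16. -41. 105. -10.  87.   5.]
```

Request:
carry_out([
  {"grip": 1, "dp": [0.007, 0.028, 0.004], "rotation": [0.1, -0.1, 0.6]},
  {"grip": 1, "dp": [0.006, 0.032, 0.004], "rotation": [0.1, -0.1, 0.6]},
  {"grip": 1, "dp": [0.006, 0.032, 0.005], "rotation": [0.1, -0.1, 0.6]},
  {"grip": 1, "dp": [0.006, 0.032, 0.005], "rotation": [0.1, -0.1, 0.6]},
  {"grip": 1, "dp": [0.006, 0.01, 0.01], "rotation": [0, 0, 0.3]},
  {"grip": 1, "dp": [0, 0, 0], "rotation": [0, 0, 0]},
])

```text
time_s: 30.53
tool_pos: [0.4382, -0.1251, 0.2818]
tool_rot: [179.6, -0.2, -3.1]
force: [-0.7, 2.2, -4.2]
grip_width: 0.0658
```

```bash
python3 to.py .451 -.1186 .23 -3
python3 - <<'E'
from h import *
from fit import *
snap("top","g8t");snap("side","g8")
o=env.get_obs();p=o["tool_pos"]
f=dict(top="pics/g8t_full.png",side="pics/g8_full.png")
fitcans(f,[(p[0],p[1])],zb=p[2]-.084,rng=.012)
E
```

```text
dp [ 0.0122 -0.0075  0.0518] rot [ 0.41 -0.24 -0.11] pos [ 0.4382 -0.1251  0.2818] F [-0.7  2.2 -4.2] t 30.5 w 0.0658 q [ 50.  -7. -34. 103.  -4.  82.  13.]
top 0.428 -0.131 7.13 4.26
side 0.438 -0.131 17.1 10.68
both 0.438 -0.129 1.91 1.28
```

Request:
carry_out([
  {"grip": 1, "dp": [0.005, -0.006, 0.015], "rotation": [0.2, -0.2, 0]},
  {"grip": 1, "dp": [0.003, -0.003, 0.02], "rotation": [0.1, 0, 0]},
  {"grip": 1, "dp": [0, 0, 0.02], "rotation": [0, 0, 0]},
  {"grip": 1, "dp": [0, 0, 0.01], "rotation": [0, 0, 0]},
])

```text
time_s: 30.97
tool_pos: [0.4507, -0.1071, 0.2229]
tool_rot: [179.7, -0.7, -2.3]
force: [-0.4, 0.2, -3.6]
grip_width: 0.0655
```

```bash
python3 to.py .451 -.116 .178 -3
```

```text
dp [0.0001 0.0087 0.045 ] rot [ 0.3  -0.67  0.66] pos [ 0.4507 -0.1071  0.2229] F [-0.4  0.2 -3.6] t 31.0 w 0.0655 q [ 48.  -5. -36. 108.  -3.  75.  11.]
```

Request:
carry_out([
  {"grip": 1, "dp": [-0.002, 0.006, 0.012], "rotation": [0.2, -0.4, 0.4]},
  {"grip": 1, "dp": [-0.002, 0.002, 0.012], "rotation": [0.1, -0.2, 0.2]},
  {"grip": 1, "dp": [-0.001, 0, 0.01], "rotation": [0, 0, 0]},
])

```text
time_s: 31.22
tool_pos: [0.4463, -0.112, 0.1889]
tool_rot: [179.9, -0.2, -2.6]
force: [-0.3, -0.0, -3.5]
grip_width: 0.0656
```

```bash
python3 to.py .451 -.116 .148 -3
python3 - <<'E'
from h import *
from fit import *
snap("side","g9")
o=env.get_obs();p=o["tool_pos"]
fitcans(dict(side="pics/g9_full.png"),[(p[0],p[1])],("side",),zb=p[2]-.084,rng=.012)
E
```

```text
dp [0.0047 0.0037 0.0409] rot [ 0.07 -0.19  0.39] pos [ 0.4463 -0.112   0.1889] F [-0.3 -0.  -3.5] t 31.2 w 0.0656 q [ 48.  -3. -36. 111.  -2.  72.  10.]
side 0.447 -0.12 12.93 10.13
```

Request:
carry_out([
  {"grip": 1, "dp": [0.003, 0.003, 0.008], "rotation": [0, -0.1, 0.3]},
  {"grip": 1, "dp": [0.001, 0.001, 0.008], "rotation": [0, 0, 0.1]},
])

```text
time_s: 31.43
tool_pos: [0.4496, -0.1165, 0.1711]
tool_rot: [179.9, -0.0, -3.1]
force: [0.7, -0.1, -3.5]
grip_width: 0.0653
```

```bash
python3 to.py .451 -.115 .148 -3
```

```text
dp [ 0.0013 -0.0016  0.0231] rot [ 0.09 -0.03 -0.06] pos [ 0.4496 -0.1165  0.1711] F [ 0.7 -0.1 -3.5] t 31.4 w 0.0653 q [ 48.  -1. -36. 111.  -1.  70.   9.]
```

Request:
carry_out([
  {"grip": 1, "dp": [0, -0.0015, 0.006], "rotation": [0, 0, 0]},
  {"grip": 1, "dp": [0, 0, 0.007], "rotation": [0, 0, 0]},
  {"grip": 1, "dp": [0, 0, 0.007], "rotation": [0, 0, 0]},
])

```text
time_s: 31.68
tool_pos: [0.4506, -0.1156, 0.1494]
tool_rot: [179.9, -0.1, -3.1]
force: [0.3, 0.3, -3.8]
grip_width: 0.0654
```

```bash
python3 to.py .451 -.115 .0945 -3
```

```text
dp [ 0.0002 -0.0007  0.0549] rot [ 0.07 -0.1  -0.14] pos [ 0.4506 -0.1156  0.1494] F [ 0.3  0.3 -3.8] t 31.7 w 0.0654 q [ 48.   0. -36. 113.   0.  67.   8.]
```

Request:
carry_out([
  {"grip": 1, "dp": [0, 0, 0.01], "rotation": [0, 0, 0]},
  {"grip": 1, "dp": [0, 0, 0.01], "rotation": [0, 0, 0]},
  {"grip": 1, "dp": [0, 0, 0.01], "rotation": [0, 0, 0]},
  {"grip": 1, "dp": [0, 0, 0.01], "rotation": [0, 0, 0]},
  {"grip": 1, "dp": [0, 0, 0.006], "rotation": [0, 0, 0]},
])

```text
time_s: 32.1
tool_pos: [0.4506, -0.1156, 0.0984]
tool_rot: [179.9, -0.1, -3.1]
force: [-0.5, 0.6, -3.0]
grip_width: 0.0653
```

```bash
python3 to.py .451 -.115 .0945 -3
```

```text
dp [ 0.0004 -0.0006  0.0039] rot [ 0.05 -0.1  -0.14] pos [ 0.4506 -0.1156  0.0984] F [-0.5  0.6 -3. ] t 32.1 w 0.0653 q [ 47.   4. -37. 116.   3.  61.   6.]
```

Request:
carry_out([
  {"grip": 1, "dp": [0, 0, 0.003], "rotation": [0, 0, 0]},
  {"grip": 0.7, "dp": [0, 0, 0], "rotation": [0, 0, 0]},
  {"grip": 0.3, "dp": [0, 0, 0], "rotation": [0, 0, 0]},
  {"grip": 0, "dp": [0, 0, 0], "rotation": [0, 0, 0]},
  {"grip": 0, "dp": [0, 0, 0], "rotation": [0, 0, 0]},
  {"grip": 0, "dp": [0, 0, 0], "rotation": [0, 0, 0]},
])

```text
time_s: 32.6
tool_pos: [0.4521, -0.1157, 0.0955]
tool_rot: [179.9, -0.2, -3.1]
force: [-1.3, 0.1, 0.8]
grip_width: 0.078
```

Request:
carry_out([
  {"grip": 0, "dp": [0, 0, -0.01], "rotation": [0, 0, 0]},
  {"grip": 0, "dp": [0, 0, -0.02], "rotation": [0, 0, 0]},
  {"grip": 0, "dp": [0, 0, -0.03], "rotation": [0, 0, 0]},
  {"grip": 0, "dp": [0, 0, -0.035], "rotation": [0, 0, 0]},
  {"grip": 0, "dp": [0, 0, -0.035], "rotation": [0, 0, 0]},
  {"grip": 0, "dp": [0, 0.01, -0.035], "rotation": [0, 0, 0]},
  {"grip": 0, "dp": [0, 0.01, -0.035], "rotation": [0, 0, 0]},
  {"grip": 0, "dp": [0, 0.01, -0.035], "rotation": [0, 0, 0]},
])

```text
time_s: 33.27
tool_pos: [0.4461, -0.1415, 0.3416]
tool_rot: [-180.0, 0.1, -2.7]
force: [1.7, 0.4, 0.4]
grip_width: 0.0868
```

```bash
python3 to.py .437 -.41 .48 -3
python3 - <<'E'
from h import *
from fit import *
snap("side","ga");snap("top","gat")
a=cv2.imread("pics/gat_full.png")[165:245,250:390];b=cv2.imread("pics/ga_full.png")[60:230,200:370]
a=cv2.resize(a,(420,240),interpolation=2);b=cv2.resize(b,(380,380),interpolation=2)
c=np.zeros((380,800,3),np.uint8);c[:240,:420]=a;c[:,420:]=b
cv2.imwrite("pics/gac.png",c)
E
```

```text
dp [ 0.0033  0.2686 -0.1386] rot [-0.03  0.11  0.31] pos [ 0.4461 -0.1415  0.3416] F [1.7 0.4 0.4] t 33.3 w 0.0868 q [ 50.  -5. -33.  95.  -3.  89.  15.]
```

View pics/gac.png

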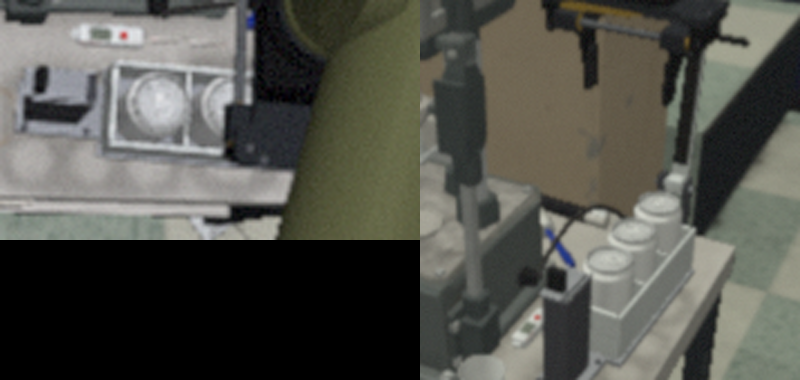

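All three cans stand upright in their pockets, the arm is still upright and the tab is released. Next I'll go over the arm tip and behind it.

Request:
carry_out([
  {"grip": 1, "dp": [0, 0, -0.036], "rotation": [0, 0, 0]},
  {"grip": 1, "dp": [0, 0, -0.036], "rotation": [0, 0, 0]},
  {"grip": 1, "dp": [0, 0, -0.036], "rotation": [0, 0, 0]},
  {"grip": 1, "dp": [0, 0.01, -0.036], "rotation": [0, 0, 0]},
  {"grip": 1, "dp": [0, 0.036, 0], "rotation": [0, 0, 0]},
  {"grip": 1, "dp": [0, 0.036, 0], "rotation": [0, 0, 0]},
  {"grip": 1, "dp": [0, 0.036, 0], "rotation": [0, 0, 0]},
  {"grip": 1, "dp": [0, 0.036, 0], "rotation": [0, 0, 0]},
], force=20)

```text
time_s: 34.03
tool_pos: [0.4393, -0.288, 0.5007]
tool_rot: [179.5, -0.7, -1.7]
force: [0.9, 0.1, -0.1]
grip_width: 0.0414
```

Request:
carry_out([
  {"grip": 1, "dp": [0, 0.036, 0], "rotation": [0, 0, 0]},
  {"grip": 1, "dp": [0, 0.036, 0], "rotation": [0, 0, 0]},
  {"grip": 1, "dp": [0, 0.025, 0], "rotation": [0, 0, 0]},
  {"grip": 1, "dp": [0, 0, 0], "rotation": [0, 0, 0]},
])

```text
time_s: 34.37
tool_pos: [0.4329, -0.396, 0.5018]
tool_rot: [179.3, -0.7, -2.1]
force: [-1.1, 0.4, -0.8]
grip_width: 0.0147
```

```bash
python3 to.py .437 -.41 .36 -3
```

```text
dp [0.0029 0.0121 0.142 ] rot [ 0.7  -0.73  0.86] pos [ 0.4329 -0.396   0.5018] F [-1.1  0.4 -0.8] t 34.4 w 0.0147 q [ 58.  13. -24.  59.   6. 108.  34.]
```

Request:
carry_out([
  {"grip": 1, "dp": [0.002, 0.008, 0.01], "rotation": [0.3, -0.3, 0.3]},
  {"grip": 1, "dp": [0.001, 0.006, 0.02], "rotation": [0.2, -0.2, 0.2]},
  {"grip": 1, "dp": [0, 0, 0.02], "rotation": [0, 0, 0]},
  {"grip": 1, "dp": [0, 0, 0.01], "rotation": [0, 0, 0]},
])

```text
time_s: 34.7
tool_pos: [0.4372, -0.4112, 0.4413]
tool_rot: [179.8, -0.5, -2.7]
force: [0.5, -0.8, -0.3]
grip_width: 0.0006
```

```bash
python3 to.py .437 -.41 .362 -3
```

```text
dp [-0.0009 -0.0015  0.0793] rot [ 0.21 -0.49  0.32] pos [ 0.4372 -0.4112  0.4413] F [ 0.5 -0.8 -0.3] t 34.7 w 0.0006 q [ 59.  13. -24.  66.   5. 101.  34.]
```

Request:
carry_out([
  {"grip": 1, "dp": [0, -0.001, 0.02], "rotation": [0.1, -0.2, 0.1]},
  {"grip": 1, "dp": [0, 0, 0.02], "rotation": [0.1, -0.2, 0.1]},
  {"grip": 1, "dp": [0, 0, 0.02], "rotation": [0, 0, 0]},
  {"grip": 1, "dp": [0, 0, 0.014], "rotation": [0, 0, 0]},
  {"grip": 1, "dp": [0, 0, 0], "rotation": [0, 0, 0]},
])

```text
time_s: 35.12
tool_pos: [0.4382, -0.4042, 0.3596]
tool_rot: [-179.7, 0.1, -2.5]
force: [-0.2, 0.6, -0.5]
grip_width: 0.0004
```

Request:
carry_out([
  {"grip": 1, "dp": [0, -0.012, 0], "rotation": [0, 0, 0]},
  {"grip": 1, "dp": [0, -0.014, 0], "rotation": [0, 0, 0]},
  {"grip": 1, "dp": [0, -0.014, 0], "rotation": [0, 0, 0]},
  {"grip": 1, "dp": [0, -0.014, 0], "rotation": [0, 0, 0]},
])

```text
time_s: 35.45
tool_pos: [0.44, -0.3481, 0.3596]
tool_rot: [-179.7, 0.2, -2.7]
force: [-0.3, 0.3, 0.3]
grip_width: 0.0004
```

Request:
carry_out([
  {"grip": 1, "dp": [0, -0.014, 0], "rotation": [0, 0, 0]},
  {"grip": 1, "dp": [0, -0.014, 0], "rotation": [0, 0, 0]},
  {"grip": 1, "dp": [0, -0.016, 0], "rotation": [0, 0, 0]},
  {"grip": 1, "dp": [0, -0.016, 0], "rotation": [0, 0, 0]},
  {"grip": 1, "dp": [0, -0.016, 0], "rotation": [0, 0, 0]},
  {"grip": 1, "dp": [0, -0.01, 0], "rotation": [0, 0, 0]},
])

```text
time_s: 35.95
tool_pos: [0.4457, -0.249, 0.3632]
tool_rot: [-179.9, -0.1, -2.3]
force: [0.6, -0.3, 0.2]
grip_width: 0.0008
```

```bash
python3 to.py .43 -.2 .362 -3
python3 - <<'E'
from h import *
from fit import *
snap("side","gb");snap("top","gbt")
a=cv2.imread("pics/gbt_full.png")[165:245,250:390];b=cv2.imread("pics/gb_full.png")[60:230,200:370]
a=cv2.resize(a,(420,240),interpolation=2);b=cv2.resize(b,(380,380),interpolation=2)
c=np.zeros((380,800,3),np.uint8);c[:240,:420]=a;c[:,420:]=b
cv2.imwrite("pics/gbc.png",c)
E
```

```text
dp [-0.0177 -0.0483  0.0013] rot [-0.12 -0.07  0.68] pos [ 0.4457 -0.249   0.3632] F [ 0.6 -0.3  0.2] t 36.0 w 0.0008 q [ 55.   1. -29.  88.   0.  92.  24.]
```

View pics/gbc.png

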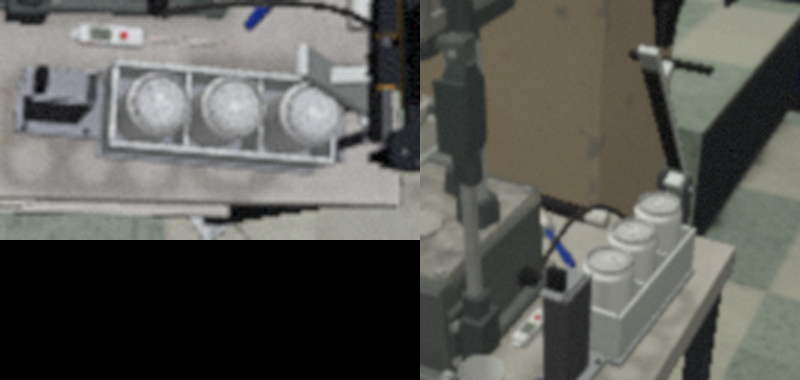

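The arm has tipped forward past its balance point and is falling. I'll wait with the gripper clear, then compare the handle region with the starting picture.

Request:
carry_out([
  {"grip": 1, "dp": [0, 0, -0.02], "rotation": [0, 0, 0]},
  {"grip": 1, "dp": [0, 0, -0.01], "rotation": [0, 0, 0]},
  {"grip": 1, "dp": [0, 0, 0], "rotation": [0, 0, 0]},
  {"grip": 1, "dp": [0, 0, 0], "rotation": [0, 0, 0]},
  {"grip": 1, "dp": [0, 0, 0], "rotation": [0, 0, 0]},
  {"grip": 1, "dp": [0, 0, 0], "rotation": [0, 0, 0]},
  {"grip": 1, "dp": [0, 0, 0], "rotation": [0, 0, 0]},
  {"grip": 1, "dp": [0, 0, 0], "rotation": [0, 0, 0]},
])

```text
time_s: 36.72
tool_pos: [0.4442, -0.2534, 0.391]
tool_rot: [-179.9, 0.1, -2.6]
force: [-0.5, 0.1, -0.3]
grip_width: 0.0003
```

```bash
cat > arm.py <<'E'
from h import *
import sys
snap("side",sys.argv[1])
a=cv2.imread(f"pics/{sys.argv[1]}_full.png").mean(2);b=cv2.imread("pics/side0.png").mean(2)
# handle bar samples (arm down), local match against start picture
q=np.array([.447,-.1945]);c,s=np.cos(np.radians(-3)),np.sin(np.radians(-3))
T=lambda x,y,z:[q[0]+c*x-s*y,q[1]+s*x+c*y,z]
u=proj("side",[T(x,.065,.188) for x in(-.048,-.03,-.02,.02,.03,.045)]).round().astype(int)
print("handle start",[int(b[v,w]) for w,v in u],"now",[int(a[v,w]) for w,v in u])
x0,y0=u.min(0)-6;x1,y1=u.max(0)+6
r=cv2.matchTemplate(a[y0-10:y1+10,x0-10:x1+10].astype(np.float32),b[y0:y1,x0:x1].astype(np.float32),cv2.TM_CCOEFF_NORMED)
_,m,_,l=cv2.minMaxLoc(r);print("match",round(m,2),"shift",l[0]-10,l[1]-10)
E
python3 arm.py gc
```

```text
handle start [30, 37, 37, 30, 34, 35] now [36, 38, 36, 33, 35, 34]
match 0.95 shift 0 0
```

The handle region matches the start picture (0.95, zero shift), so the arm is fully down. Now I'll turn to yaw −93 and grip the fin again, keeping the long side of the gripper away from the column.

Request:
carry_out([
  {"grip": 1, "dp": [0, 0, 0], "rotation": [0, 0, 7]},
  {"grip": 0.8, "dp": [0, 0, 0], "rotation": [0, 0, 7]},
  {"grip": 0.3, "dp": [0, 0, 0], "rotation": [0, 0, 7]},
  {"grip": 0.3, "dp": [0, 0, 0], "rotation": [0, 0, 7]},
  {"grip": 0.3, "dp": [0, 0, 0], "rotation": [0, 0, 7]},
  {"grip": 0.3, "dp": [0, 0, 0], "rotation": [0, 0, 7]},
  {"grip": 0.3, "dp": [0, 0, 0], "rotation": [0, 0, 7]},
  {"grip": 0.3, "dp": [0, 0, 0], "rotation": [0, 0, 7]},
])

```text
time_s: 37.43
tool_pos: [0.4432, -0.2533, 0.3883]
tool_rot: [179.8, 0.4, -60.0]
force: [-0.2, -0.0, 0.8]
grip_width: 0.0394
```

Request:
carry_out([
  {"grip": 0.3, "dp": [0, 0, 0], "rotation": [0, 0, 7]},
  {"grip": 0.3, "dp": [0, 0, 0], "rotation": [0, 0, 7]},
  {"grip": 0.3, "dp": [0, 0, 0], "rotation": [0, 0, 7]},
  {"grip": 0.3, "dp": [0, 0, 0], "rotation": [0, 0, 7]},
  {"grip": 0.3, "dp": [0, 0, 0], "rotation": [0, 0, 5]},
])

```text
time_s: 37.85
tool_pos: [0.4428, -0.2532, 0.3868]
tool_rot: [179.5, 0.3, -94.0]
force: [0.1, 0.7, 0.2]
grip_width: 0.0601
```

```bash
python3 to.py .458 .009 .26 -93
```

```text
dp [-0.2619  0.0019  0.1282] rot [ 0.48  0.32 -0.95] pos [ 0.4428 -0.2532  0.3868] F [0.1 0.7 0.2] t 37.9 w 0.0601 q [ 55.   1. -28.  85.   0.  95. -67.]
```

Request:
carry_out([
  {"grip": 0.3, "dp": [-0.034, 0, 0.015], "rotation": [0.1, 0, -0.1]},
  {"grip": 0.3, "dp": [-0.034, 0, 0.015], "rotation": [0.1, 0, -0.1]},
  {"grip": 0.3, "dp": [-0.034, 0, 0.015], "rotation": [0.1, 0, -0.1]},
  {"grip": 0.3, "dp": [-0.034, 0, 0.015], "rotation": [0.1, 0, -0.1]},
  {"grip": 0.3, "dp": [-0.034, 0, 0.015], "rotation": [0.1, 0, -0.1]},
  {"grip": 0.3, "dp": [-0.034, 0, 0.015], "rotation": [0, 0, -0.1]},
  {"grip": 0.3, "dp": [-0.03, 0, 0.015], "rotation": [0, 0, -0.1]},
  {"grip": 0.3, "dp": [-0.014, 0, 0.015], "rotation": [0, 0, 0]},
])

```text
time_s: 38.52
tool_pos: [0.4611, -0.0019, 0.2632]
tool_rot: [-179.7, 0.1, -94.3]
force: [0.6, -0.4, 0.5]
grip_width: 0.0611
```

```bash
python3 to.py .458 .009 .21 -93
```

```text
dp [-0.0105  0.0042  0.0532] rot [-0.33  0.13 -1.32] pos [ 0.4611 -0.0019  0.2632] F [ 0.6 -0.4  0.5] t 38.5 w 0.0611 q [ 44.  -6. -43. 104.  -4.  80. -93.]
```

Request:
carry_out([
  {"grip": 0.3, "dp": [-0.006, 0.002, 0.015], "rotation": [0, 0, -0.7]},
  {"grip": 0.3, "dp": [-0.002, 0.001, 0.02], "rotation": [0, 0, -0.4]},
  {"grip": 0.3, "dp": [0, 0, 0.015], "rotation": [0, 0, 0]},
  {"grip": 0.3, "dp": [0, 0, 0], "rotation": [0, 0, 0]},
])

```text
time_s: 38.85
tool_pos: [0.4564, 0.0139, 0.2083]
tool_rot: [-179.9, 0.1, -92.5]
force: [-0.5, -0.1, 0.3]
grip_width: 0.061
```

```bash
python3 to.py .458 .009 .170 -93
```

```text
dp [ 0.0049 -0.0017  0.0383] rot [-0.14  0.11  0.53] pos [0.4564 0.0139 0.2083] F [-0.5 -0.1  0.3] t 38.9 w 0.061 q [ 42.  -5. -45. 109.  -3.  74. -94.]
```

Request:
carry_out([
  {"grip": 0.3, "dp": [0.004, -0.001, 0.013], "rotation": [0, 0, 0.3]},
  {"grip": 0.3, "dp": [0, 0, 0.013], "rotation": [0, 0, 0]},
  {"grip": 0.3, "dp": [0, 0, 0.01], "rotation": [0, 0, 0]},
  {"grip": 0.6, "dp": [0, 0, 0], "rotation": [0, 0, 0]},
  {"grip": 1, "dp": [0, 0, 0], "rotation": [0, 0, 0]},
  {"grip": 1, "dp": [0, 0, 0], "rotation": [0, 0, 0]},
], force=15)

```text
time_s: 39.35
tool_pos: [0.4584, 0.0094, 0.1735]
tool_rot: [-179.8, 0.1, -92.8]
force: [-0.6, 0.2, -0.7]
grip_width: 0.0486
```

Request:
carry_out([
  {"grip": 1, "dp": [0, 0, 0], "rotation": [0, 0, 0]},
  {"grip": 1, "dp": [0, 0, 0], "rotation": [0, 0, 0]},
  {"grip": 1, "dp": [0, 0, 0], "rotation": [0, 0, 0]},
  {"grip": 1, "dp": [0, 0, 0], "rotation": [0, 0, 0]},
  {"grip": 1, "dp": [0, 0, 0], "rotation": [0, 0, 0]},
  {"grip": 1, "dp": [0, 0, 0], "rotation": [0, 0, 0]},
])

```text
time_s: 39.85
tool_pos: [0.4604, 0.0085, 0.1766]
tool_rot: [-179.5, -0.0, -92.9]
force: [-1.0, -1.7, -2.0]
grip_width: 0.0122
```

Request:
carry_out([
  {"grip": 1, "dp": [0.006, 0, 0.001], "rotation": [0, 0, 0]},
  {"grip": 1, "dp": [0.01, 0, 0.001], "rotation": [0, 0, 0]},
  {"grip": 1, "dp": [0.01, 0, 0], "rotation": [0, 0, 0]},
  {"grip": 1, "dp": [0.007, 0, 0], "rotation": [0, 0, 0]},
  {"grip": 1, "dp": [0.004, 0, 0], "rotation": [0, 0, 0]},
  {"grip": 1, "dp": [0.003, 0, 0], "rotation": [0, 0, 0]},
])

```text
time_s: 40.35
tool_pos: [0.4584, -0.0267, 0.1766]
tool_rot: [-179.5, 0.5, -92.7]
force: [-0.3, 10.3, 1.9]
grip_width: 0.0115
```

Request:
carry_out([
  {"grip": 1, "dp": [0.003, 0, 0], "rotation": [0, 0, 0]},
  {"grip": 1, "dp": [0.002, 0, 0], "rotation": [0, 0, 0]},
  {"grip": 1, "dp": [0.002, 0, 0], "rotation": [0, 0, 0]},
])

```text
time_s: 40.6
tool_pos: [0.4584, -0.0267, 0.1767]
tool_rot: [-179.6, 1.2, -92.5]
force: [-0.7, 6.3, 2.3]
grip_width: 0.012
```

The tab is at its home stop: −0.0267 against −0.0258 before, with a 10 N reading. I'll release, rise, turn back to yaw 0 and go to the counter.

Request:
carry_out([
  {"grip": 0.7, "dp": [0, 0, 0], "rotation": [0, 0, 0]},
  {"grip": 0.4, "dp": [0, 0, 0], "rotation": [0, 0, 0]},
  {"grip": 0.3, "dp": [0, 0, 0], "rotation": [0, 0, 0]},
  {"grip": 0.3, "dp": [0, 0, 0], "rotation": [0, 0, 0]},
  {"grip": 0.3, "dp": [0, 0, -0.02], "rotation": [0, 0, 0]},
  {"grip": 0.3, "dp": [0, 0, -0.03], "rotation": [0, 0, 0]},
  {"grip": 0.5, "dp": [0, 0, -0.03], "rotation": [0, 0, 0]},
  {"grip": 1, "dp": [0, 0, -0.02], "rotation": [0, 0, 0]},
])

```text
time_s: 41.27
tool_pos: [0.4534, -0.0316, 0.274]
tool_rot: [179.8, 1.1, -92.5]
force: [0.8, 0.4, 0.5]
grip_width: 0.0434
```

Request:
carry_out([
  {"grip": 1, "dp": [-0.03, 0.008, 0], "rotation": [0, 0, 0]},
  {"grip": 1, "dp": [-0.03, 0.006, 0], "rotation": [0, 0, 0]},
  {"grip": 1, "dp": [-0.03, 0.006, 0], "rotation": [0, 0, 0]},
  {"grip": 1, "dp": [-0.015, 0.003, 0], "rotation": [0, 0, 0]},
  {"grip": 1, "dp": [0, 0, 0], "rotation": [0, 0, -6]},
  {"grip": 1, "dp": [0, 0, 0], "rotation": [0, 0, -7]},
  {"grip": 1, "dp": [0, 0, 0], "rotation": [0, 0, -7]},
  {"grip": 1, "dp": [0, 0, 0], "rotation": [0, 0, -7]},
])

```text
time_s: 41.93
tool_pos: [0.4387, 0.0746, 0.283]
tool_rot: [-179.1, 0.3, -65.5]
force: [-1.4, -0.3, -1.0]
grip_width: 0.001
```

```bash
python3 to.py .415 .091 .26 0;python3 arm.py gd
python3 - <<'E'
from h import *
a=cv2.imread("pics/gd_full.png").mean(2).astype(np.float32);b=cv2.imread("pics/side0.png").mean(2).astype(np.float32)
u=proj("side",[[.4575,-.026,.175]])[0].round().astype(int);x,y=u
r=cv2.matchTemplate(a[y-20:y+20,x-20:x+20],b[y-10:y+10,x-10:x+10],cv2.TM_CCOEFF_NORMED);_,m,_,l=cv2.minMaxLoc(r);print("fin match",m,l[0]-10,l[1]-10)
E
```

```text
dp [-0.0246  0.0151  0.0229] rot [ -0.93  -0.24 -65.45] pos [0.4387 0.0746 0.283 ] F [-1.4 -0.3 -1. ] t 41.9 w 0.001 q [ 38. -10. -44. 104.  -8.  83. -70.]
handle start [30, 37, 37, 30, 34, 35] now [34, 38, 37, 38, 37, 50]
match 0.9 shift 0 0
fin match 0.989105761051178 0 0
```

Fin and handle both match their start positions.

Request:
carry_out([
  {"grip": 1, "dp": [0, 0, 0], "rotation": [-0.1, 0, -7]},
  {"grip": 1, "dp": [0, 0, 0], "rotation": [-0.1, 0, -7]},
  {"grip": 1, "dp": [0, 0, 0], "rotation": [-0.1, 0, -7]},
  {"grip": 1, "dp": [0, 0, 0], "rotation": [-0.1, 0, -7]},
  {"grip": 1, "dp": [0, 0, 0], "rotation": [-0.1, 0, -7]},
  {"grip": 1, "dp": [0, 0, 0], "rotation": [-0.1, 0, -7]},
  {"grip": 1, "dp": [0, 0, 0], "rotation": [0, 0, -7]},
  {"grip": 1, "dp": [0, 0, 0], "rotation": [0, 0, -7]},
])

```text
time_s: 42.65
tool_pos: [0.4392, 0.0709, 0.2826]
tool_rot: [-180.0, -0.3, -8.6]
force: [-0.3, 0.1, -0.6]
grip_width: 0.0002
```

```bash
python3 to.py .417 .091 .20 -8
```

```text
dp [-0.0254 -0.0165  0.0825] rot [-0.01 -0.29 -0.63] pos [0.4392 0.0709 0.2826] F [-0.3  0.1 -0.6] t 42.6 w 0.0002 q [ 31.  -9. -39. 104.  -6.  83. -15.]
```

Request:
carry_out([
  {"grip": 1, "dp": [-0.008, -0.006, 0.02], "rotation": [0, -0.1, 0]},
  {"grip": 1, "dp": [-0.008, -0.006, 0.02], "rotation": [0, -0.1, 0]},
  {"grip": 1, "dp": [-0.008, -0.005, 0.02], "rotation": [0, -0.1, 0]},
  {"grip": 1, "dp": [-0.004, -0.001, 0.015], "rotation": [0, 0, 0]},
  {"grip": 1, "dp": [0, 0, 0], "rotation": [0, 0, 0]},
])

```text
time_s: 43.07
tool_pos: [0.4155, 0.0912, 0.2057]
tool_rot: [179.9, -0.2, -9.3]
force: [0.1, -0.5, -0.7]
grip_width: 0.0003
```

```bash
python3 to.py .417 .091 .10 -8
```

```text
dp [ 0.0011 -0.0002  0.1057] rot [ 0.06 -0.24 -1.29] pos [0.4155 0.0912 0.2057] F [ 0.1 -0.5 -0.7] t 43.1 w 0.0003 q [ 30. -10. -41. 113.  -7.  74. -18.]
```

Request:
carry_out([
  {"grip": 1, "dp": [0, 0, 0.015], "rotation": [0, -0.1, 0]},
  {"grip": 1, "dp": [0, 0, 0.02], "rotation": [0, -0.1, 0]},
  {"grip": 1, "dp": [0, 0, 0.02], "rotation": [0, 0, 0]},
  {"grip": 1, "dp": [0, 0, 0.02], "rotation": [0, 0, 0]},
  {"grip": 1, "dp": [0, 0, 0.01], "rotation": [0, 0, 0]},
])

```text
time_s: 43.48
tool_pos: [0.4211, 0.0891, 0.1233]
tool_rot: [179.9, -0.7, -10.0]
force: [-0.6, 0.7, -0.0]
grip_width: 0.0003
```

```bash
python3 to.py .415 .091 .083 -9
python3 - <<'E'
from h import *
snap("side","ge",(215,170,315,270),6)
E
```

```text
dp [-0.0068 -0.0009  0.0402] rot [ 0.08 -0.67 -1.04] pos [0.4211 0.0891 0.1233] F [-0.6  0.7 -0. ] t 43.5 w 0.0003 q [ 30.  -4. -44. 119.  -3.  63. -22.]
```

View pics/ge.png

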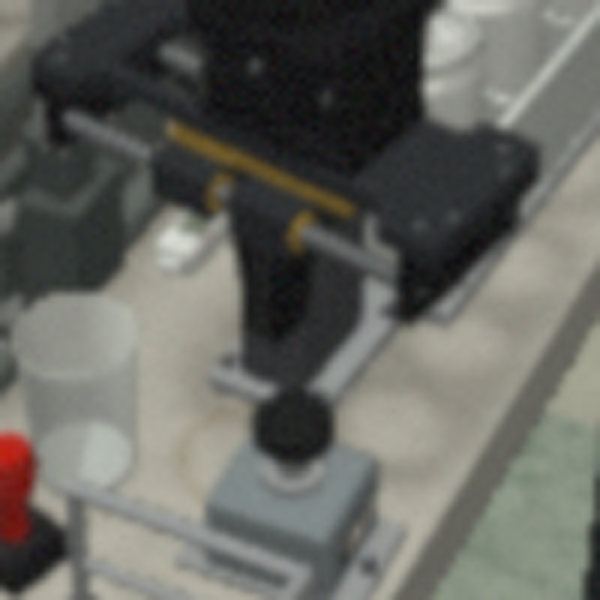

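The closed fingers hang just above and behind the black cap, whose top is at about (264,240) in the full picture and matches (0.410, 0.091). I'll press now.

Request:
carry_out([
  {"grip": 1, "dp": [-0.006, -0.002, 0.01], "rotation": [0, -0.4, 0]},
  {"grip": 1, "dp": [-0.004, -0.001, 0.012], "rotation": [0, -0.2, 0]},
  {"grip": 1, "dp": [-0.002, 0, 0.012], "rotation": [0, 0, 0]},
])

```text
time_s: 43.78
tool_pos: [0.4124, 0.0943, 0.09]
tool_rot: [-180.0, -0.3, -10.3]
force: [0.1, -0.1, -0.3]
grip_width: 0.0006
```

```bash
python3 to.py .413 .091 .066 -9
```

```text
dp [0.0011 0.0031 0.0241] rot [-0.02 -0.27 -1.27] pos [0.4124 0.0943 0.09  ] F [ 0.1 -0.1 -0.3] t 43.8 w 0.0006 q [ 29.  -2. -45. 122.  -1.  59. -25.]
```

Request:
carry_out([
  {"grip": 1, "dp": [0, 0.002, 0.01], "rotation": [0, 0, 0]},
  {"grip": 1, "dp": [0, 0, 0.009], "rotation": [0, 0, 0]},
  {"grip": 1, "dp": [0, 0, 0.005], "rotation": [0, 0, 0]},
])

```text
time_s: 44.03
tool_pos: [0.4123, 0.0926, 0.0656]
tool_rot: [180.0, -0.3, -10.3]
force: [-16.7, -3.1, 59.5]
grip_width: 0.0004
```

Request:
carry_out([
  {"grip": 1, "dp": [0, 0, 0.002], "rotation": [0, 0, 0]},
  {"grip": 1, "dp": [0, 0, 0.002], "rotation": [0, 0, 0]},
  {"grip": 1, "dp": [0, 0, 0.002], "rotation": [0, 0, 0]},
])

```text
time_s: 44.28
tool_pos: [0.4122, 0.0926, 0.0662]
tool_rot: [179.6, 0.0, -10.3]
force: [-9.4, -1.3, 21.9]
grip_width: 0.0008
```

Bottomed out: the tip is at z = 0.066 (80 − 14 mm) with 22 N, well above 8 N. Let it up and retreat.

Request:
carry_out([
  {"grip": 1, "dp": [0, 0, -0.005], "rotation": [0, 0, 0]},
  {"grip": 1, "dp": [0, 0, -0.02], "rotation": [0, 0, 0]},
  {"grip": 1, "dp": [0, 0, -0.03], "rotation": [0, 0, 0]},
  {"grip": 1, "dp": [0, 0, -0.03], "rotation": [0, 0, 0]},
  {"grip": 1, "dp": [0.004, 0, -0.03], "rotation": [0, 0, 0]},
  {"grip": 1, "dp": [0.004, 0, -0.02], "rotation": [0, 0, 0]},
  {"grip": 1, "dp": [0, 0, 0], "rotation": [0, 0, 0]},
  {"grip": 1, "dp": [0, 0, 0], "rotation": [0, 0, 0]},
])

```text
time_s: 44.95
tool_pos: [0.4225, 0.092, 0.2079]
tool_rot: [179.5, -0.1, -10.4]
force: [-0.4, -0.7, -0.7]
grip_width: 0.0002
```

```bash
python3 to.py .42 .09 .2 -9; python3 arm.py gf
python3 - <<'E'
from h import *
a=cv2.imread("pics/gf_full.png").mean(2).astype(np.float32);b=cv2.imread("pics/side0.png").mean(2).astype(np.float32)
for nm,X in(("fin",[.4575,-.026,.175]),("plunger",[.410,.091,.072]),("beaker",[.51,.087,.04]),("stamp",[.519,.151,.04]),("thermo",[.537,-.078,.01])):
    x,y=proj("side",[X])[0].round().astype(int)
    r=cv2.matchTemplate(a[y-20:y+20,x-20:x+20],b[y-10:y+10,x-10:x+10],cv2.TM_CCOEFF_NORMED);_,m,_,l=cv2.minMaxLoc(r);print(nm,round(m,3),l[0]-10,l[1]-10)
E
```

```text
dp [-0.0022  0.0023  0.0079] rot [ 0.47 -0.12 -1.4 ] pos [0.4225 0.092  0.2079] F [-0.4 -0.7 -0.7] t 45.0 w 0.0002 q [ 31.  -8. -42. 112.  -5.  75. -20.]
handle start [30, 37, 37, 30, 34, 35] now [51, 51, 37, 18, 23, 25]
match 0.5 shift -1 1
fin 0.461 -6 8
plunger 0.999 0 0
beaker 0.996 0 0
stamp 0.974 0 0
thermo 0.996 0 0
```

The plunger is up and the bystanders haven't moved, but the gripper hides the fin and handle. I'll raise it and check once more.

Request:
carry_out([
  {"grip": 1, "dp": [0.004, -0.03, -0.03], "rotation": [0, 0, 0]},
  {"grip": 1, "dp": [0.004, -0.035, -0.02], "rotation": [0, 0, 0]},
  {"grip": 1, "dp": [0.004, -0.035, -0.02], "rotation": [0, 0, 0]},
  {"grip": 1, "dp": [0, -0.035, -0.02], "rotation": [0, 0, 0]},
  {"grip": 1, "dp": [0, -0.02, 0], "rotation": [0, 0, 0]},
  {"grip": 1, "dp": [0, 0, 0], "rotation": [0, 0, 0]},
  {"grip": 1, "dp": [0, 0, 0], "rotation": [0, 0, 0]},
])

```text
time_s: 45.58
tool_pos: [0.4575, 0.2438, 0.2844]
tool_rot: [179.2, 1.1, -10.8]
force: [0.7, -0.1, -0.2]
grip_width: 0.0008
```

```bash
python3 arm.py gg
python3 - <<'E'
from h import *
from fit import *
a=cv2.imread("pics/gg_full.png").mean(2).astype(np.float32);b=cv2.imread("pics/side0.png").mean(2).astype(np.float32)
for nm,X in(("fin",[.4575,-.026,.175]),("beamtip",[.455,-.065,.153])):
    x,y=proj("side",[X])[0].round().astype(int)
    r=cv2.matchTemplate(a[y-20:y+20,x-20:x+20],b[y-10:y+10,x-10:x+10],cv2.TM_CCOEFF_NORMED);_,m,_,l=cv2.minMaxLoc(r);print(nm,round(m,3),l[0]-10,l[1]-10)
print(env.get_obs()["tool_pos"],env.get_obs()["force"])
E
```

```text
handle start [30, 37, 37, 30, 34, 35] now [36, 42, 36, 39, 38, 36]
match 0.95 shift 0 0
fin 0.989 0 0
beamtip 0.954 0 0
[0.45719659 0.24339138 0.28396006] [ 0.12091946 -1.05980248 -0.48923053]
```

```bash
python3 -c "
from cell import env
env.sign_off()"
```

```text
the job is handed in; nothing more can be done
```

The job is handed in. I released the tab, lifted the arm fully open, stood the three cans in the three pockets and swung the arm down. Then I slid the tab home and pushed the plunger through its whole stroke. The robot's clock read about 46 s at the end.

**Last checks**
- **Arm and tab:** the side picture put the handle, fin and beam tip at zero pixel shift from their closed starting places (matches 0.95 to 0.99).
- **Plunger:** it went down to z = 0.066 m at 22 N. The picture after that showed it up again.
- **Bystanders:** the beaker, stamp and thermometer were all unmoved (matches 0.97 to 1.00).
- **Cans:** all three stood upright in their pockets in the last picture of them, taken while the arm was coming down. I did not check them again once it was shut.

**Readings that were off**
- **Possible brush:** one sideways reading of about 15 N came while crossing near the machine's column with the gripper empty. It was probably a light touch, and later passes kept clear.
- **Hard landing:** setting down the middle can briefly read 45 N at the wrist. That limit is 120 N.
- **First plunger push:** it peaked at about 60 N at the wrist. I don't know whether a fingertip push like this counts under the 40 N limit on the arm and gripper body.
- **Picture fits:** the cans' y positions disagreed by up to about 1 cm between the two cameras. All three still went into their pockets without touching the walls.

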